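Deburr the last bearing flange and pack the batch

ROBOT

A 7-joint arm with a two-finger parallel gripper is mounted at the origin on the work surface; the furniture and walls round the work are solid. World frame = base frame: x ahead of the robot, y to its left, z up, the work surface at z = 0. Lengths are in m, angles in rad, forces in N, time in s.
With the tool pointing down it reaches from about 0.425 to 0.925 m from the base axis. Payload 6.8 kg.
Tool frame: the origin (TCP) lies between the finger pads; the fingertips stand 17 mm ahead of it and the grasp point (between the pads) lies 2 mm behind it; z points along the fingers, y is the direction in which the jaws open and shut (so a half turn about z gives the same grasp; the last joint's range is limited). The gripper opens to 85 mm and grips with 20 to 120 N. Pads are 22 mm wide; open, the fingers measure 114 mm over their backs; the gripper's body (76 mm by 85 mm) begins 54 mm behind the grasp point. The pads swing forward as they close: fully open they stand 13 mm farther back than shut.
Start: joints at [1.038, 0.477, 0.022, 1.555, -0.011, 1.109, -0.083], TCP at [0.278, -0.615, 0.248] pointing down, gripper open.
Joint ranges: [-2.96, 2.96], [-0.34, 2.1], [-1.41, 1.46], [0.24, 2.44], [-1.37, 4.51], [0.17, 1.92], [-2.96, 2.96]. Speed limits (rad/s): [2.39, 2.39, 3.14, 3.14, 3.14, 3.14, 3.14].

INTERFACE

Orientations are given as a unit quaternion [w, x, y, z].
In Python, from station import bot gives the robot as it stands. The module is installed in compiled form; this text tells all that it offers.
- The arm moves only by the tool carry_out, never from a script. Its argument "moves" is a list of rows, each a list of 3 entries, a list of its own where there are three numbers: the turn, a rotation vector about the tool's x, y, z in degrees, then the shift along the tool's x, y, z in cm, then the finger opening in cm, from 0 to 8.54. A call has 1 to 5 rows; each row is the pose to reach, as a shift and turn from the pose commanded when the call began, along the tool's axes at that moment; what a row does not reach only later rows make up. A row lasts 1/8 s, in which the tool goes at most 62.5 mm and 10.7 degrees, less where a joint would pass 70% of its speed; a pose out of reach is approached as far as the arm can. A call with a gripper value outside its range is refused whole. The fingers move at their own pace and stop on an object; "newtons" is the grip in N (left out, the last holds). Time passes only in rows, so rows that repeat a pose let the fingers close. It gives the time, the measured TCP pose, the force and the opening at its end, in the units of the state.
- bot.get_obs(): the state, without advancing time (a new reading comes with each control period).
- bot.read_camera(name): name is "side" or "top" or "wrist"; returns the picture (420x560x3 uint8, red, green, blue); there is no depth.
- bot.camera_info(name): a dict with "vertical_fov" (degrees; the focal length in pixels is half the picture's height over the tangent of half this angle, whatever the lens; pixels are square), "cx", "cy" (the principal point, pixels), "k1" (the pictures are not rectified: a ray, as slopes to the right and down, at radius r is drawn at 1 + k1 r^2 times it, then the intrinsics apply), "position" and "attitude" of the camera in the world. Camera axes: x right, y up, looking along -z (the intrinsics and any distortion apply to the point x, -y, -z); pixel columns grow to the right and rows downward; lengths in m; the calibration is good to about 2 mm. A picture is of the moment at which its call begins: read the wrist's pose just before it. camera_info takes no time and is no camera call; for the wrist camera it gives the pose at the moment of the call.
- bot.hand_in(): hands the job in, once; it reports no verdict.
Trained networks look in the newest picture that a camera, given by its name, has taken for a name from the list of things; names that differ only in an ending like _2 or _b are one class to them, and where a whole thing is asked for, a point or a joint stands for the part that bears it (a point fixed in the world has none). Each returns a list of dicts, best first, with "score" (0 to 1); they miss things now and then, are a little off and sometimes report something else, mostly with a low value. They report only what shows in the picture. A call takes as long as a camera call.
- bot.silhouettes(label, camera): "region" (420x560 bool, what is visible of it) and "location" ([column, row] in pixels, amid what is visible of it).
The state is a dict: "t": time; "q": joint angles; "joint_vel": joint speeds; "joint_torque": joint torques, N m; "eef_pos": TCP position; "tool_rot": TCP orientation; "contact_force": force on the tool from outside, world axes, zero at the start; "torque": the same for the moment, N m; "gripper_width": opening from 0.0 (shut) to 1.0 (fully open).
Only numpy, scipy, OpenCV 4.12 (cv2) and the standard library are available. Lean on these libraries where they do the work, as an engineer would, in place of code of your own. Each camera call takes 0.05 s, during which the arm holds its last target. There are 200 camera calls.

TASK

Finish the flange that sits in the clamping fixture: pull the black knob straight out to its stop to clamp it, take the deburring tool from its stand and run the blade once right round the inside top edge of the bore, starting and ending at the red dot, slowly, clockwise as seen from above, with a light steady sideways pressure. Then put the tool back upright in its stand, push the knob fully home, and lay this flange and every other flange on the table flat in the blue tray, one to a compartment, lengthwise. Leave everything else alone.

Things in the scene. Friction and masses are not known exactly. Their poses are not given: they have to be found in the camera images.
- fixture_c (a point): Grey fixed clamping fixture, 74 x 132 mm. The point is the middle of its seat, 24 mm above the table, where the flange's underside rests; x points from the knob side to the back. Two orange clamp fingers on the knob's slide, 38 to 45 mm above the table, reach over the flange's ears while the knob is out, so it cannot be lifted; knob in, they are clear. The flange has about 1.5 mm play.
- knob (a joint): Push-pull clamp knob: 0 = pushed home (flange free), 0.018 m = pulled out to its stop (flange clamped), along the fixture's -x. Stiff slide: friction holds it where it is left; about 7 N moves it. Counts as out above 0.015, as home below 0.003.
- knob_grip (a point): Centre of the black knob (moves with it), a disc of 34 mm diameter, 16 mm thick, axis level along the fixture's x, 36 mm above the table, 54 mm in front (-x) of fixture_c when home. Grip from above across its sides, closing along the fixture's y, pull along -x; push it home the same way or on its front face.
- flange_a_c (a point): Flange in the fixture at the start, underside 24 mm above the table, x and y along the fixture's. Site on the bore axis, 20 mm above the underside. 110 mm long (y) x 56 x 40 mm high, 250 g: round hub (bore 42 mm) with two ears 12 mm thick, 32 mm wide at +y and -y. Grip from above on the two flats over the ears (58 mm apart, closing along y), tips 16 to 20 mm up.
- bore_top (a point): Centre of flange_a's bore in the plane of the hub's top face, 20 mm above flange_a_c, axes as flange_a's: the edge to deburr is the circle of radius 21 mm round it. A red dot marks the hub's rim at -x (knob side).
- flange_a: The same flange; origin at the middle of its underside. The blade's axis runs round the bore axis on a circle of about 16 mm radius when the blade touches the edge.
- flange_b_c (a point): Finished flange lying on the table, or absent. Site on the bore axis, 20 mm above the underside. 110 mm long (y) x 56 x 40 mm high, 250 g: round hub (bore 42 mm) with two ears 12 mm thick, 32 mm wide at +y and -y. Grip from above on the two flats over the ears (58 mm apart, closing along y), tips 16 to 20 mm up.
- flange_c_c (a point): Finished flange lying on the table, or absent. Site on the bore axis, 20 mm above the underside. 110 mm long (y) x 56 x 40 mm high, 250 g: round hub (bore 42 mm) with two ears 12 mm thick, 32 mm wide at +y and -y. Grip from above on the two flats over the ears (58 mm apart, closing along y), tips 16 to 20 mm up.
- tool_grip (a point): Upright deburring tool, 111 mm high, 200 g. Site on its axis where to grip, 90 mm above the blade's tip; z up. Handle 24 x 24 mm square (sides along x and y) 52 to 109 mm above the tip. Grip the handle from above.
- tool: The same tool; origin at the blade's tip (blade centred). Below the handle a collar of 44 mm diameter (46 to 52 mm above the tip), whose underside rests on the stand's ring, a housing of 24 mm diameter (26 to 46 mm), and the blade (0 to 25 mm).
- blade: Brass blade; origin at its tip, on its axis: round taper 25 mm high, radius 3.5 mm at the tip to 6.5 mm at the top. Floats sideways on springs, 1.2 N per mm, up to 6 mm, centred when free: lead the handle 2 to 4 mm outside the 16 mm contact circle to press with 2 to 5 N. Run the tip 8 to 16 mm below the hub's top face.
- stand_ring (a point): Centre of the top of the ring of the blue fixed tool stand, 60 mm above the table (foot 90 x 78 mm); ring 60 mm outside, 34 mm inside diameter. The tool hangs upright in it by its collar, blade tip 14 mm above the table, tool_grip 44 mm above this point; 5 mm play all round.
- bay_1 (a point): Middle compartment of the fixed blue tray, 202 x 124 mm (x, y), 20 mm high, walls and floor 4 mm. Site: centre of the compartment's floor, 4 mm above the table. Three compartments along x, each 62 mm (x) by 116 mm (y); a flange's long axis (y) goes along the tray's y, either way round. Flanges in adjoining compartments stand 10 mm apart: keep the fingers over the ears.
- bay_0 (a point): Outer compartment of the tray, centre of its floor, 4 mm above the table; x across the compartments, y along them.
- bay_2 (a point): Outer compartment of the tray, centre of its floor, 4 mm above the table; x across the compartments, y along them.
- bolt_1: Bystander, to be left alone: grey hex bolt lying in front of the fixture, about 18x58x16 mm; origin at the middle of its underside. (Not listed: two poles lean over the table's right edge, from about x 0.5, y -0.32 at table height to x 0.29, y -0.44, 0.52 m up, and to x 0.13, y -0.50, 0.36 m up: keep the arm clear of them.)

How it is judged:
On the way, in this order (a step that is already met when the one before it is completed fails the run):
1. the knob is pulled out to its stop, with the flange clamped (value of joint knob above 0.015 m and horizontal distance between flange_a_c and fixture_c below 0.006 m), for 0.2 s.
2. the blade bears on the bore's edge at the red dot (its tip within 5 mm of that point of the path), knob out (x of blade in the frame of bore_top between -0.0215 and -0.0105 m and y of blade in the frame of bore_top between -0.0055 and 0.0055 m and z of blade in the frame of bore_top below -0.004 m and contact force between blade and flange_a above 0.3 N and value of joint knob above 0.015 m), for 0.2 s.
3. the blade bears on the bore's edge one sixth of the way round (its tip within 5 mm of that point of the path), knob out (x of blade in the frame of bore_top between -0.0135 and -0.0025 m and y of blade in the frame of bore_top between 0.0084 and 0.0194 m and z of blade in the frame of bore_top below -0.004 m and contact force between blade and flange_a above 0.3 N and value of joint knob above 0.015 m), for 0.2 s.
4. the blade bears on the bore's edge one third round (its tip within 5 mm of that point of the path), knob out (x of blade in the frame of bore_top between 0.0025 and 0.0135 m and y of blade in the frame of bore_top between 0.0084 and 0.0194 m and z of blade in the frame of bore_top below -0.004 m and contact force between blade and flange_a above 0.3 N and value of joint knob above 0.015 m), for 0.2 s.
5. the blade bears on the bore's edge half-way round, opposite the dot (its tip within 5 mm of that point of the path), knob out (x of blade in the frame of bore_top between 0.0105 and 0.0215 m and y of blade in the frame of bore_top between -0.0055 and 0.0055 m and z of blade in the frame of bore_top below -0.004 m and contact force between blade and flange_a above 0.3 N and value of joint knob above 0.015 m), for 0.2 s.
6. the blade bears on the bore's edge two thirds round (its tip within 5 mm of that point of the path), knob out (x of blade in the frame of bore_top between 0.0025 and 0.0135 m and y of blade in the frame of bore_top between -0.0194 and -0.0084 m and z of blade in the frame of bore_top below -0.004 m and contact force between blade and flange_a above 0.3 N and value of joint knob above 0.015 m), for 0.2 s.
7. the blade bears on the bore's edge five sixths round (its tip within 5 mm of that point of the path), knob out (x of blade in the frame of bore_top between -0.0135 and -0.0025 m and y of blade in the frame of bore_top between -0.0194 and -0.0084 m and z of blade in the frame of bore_top below -0.004 m and contact force between blade and flange_a above 0.3 N and value of joint knob above 0.015 m), for 0.2 s.
8. the blade bears on the bore's edge at the red dot (its tip within 5 mm of that point of the path), knob out again, the circle closed (all of step 2), for 0.2 s.
9. the blade is out of the bore and the knob is pushed home again (value of joint knob below 0.003 m and horizontal distance between blade and bore_top above 0.04 m), for 0.2 s.
At the end, for the whole second after the job is handed in: Every flange that is there (the finished one from the fixture too) lies flat on the floor of a tray compartment of its own, within 10 mm of its centre and lengthwise within 0.12 rad; the tool hangs upright in its stand by the collar; the knob is home (below 3 mm) (((horizontal distance between flange_a_c and bay_0 below 0.01 m and z of flange_a_c in the frame of bay_0 below 0.024 m) or (horizontal distance between flange_a_c and bay_1 below 0.01 m and z of flange_a_c in the frame of bay_1 below 0.024 m) or (horizontal distance between flange_a_c and bay_2 below 0.01 m and z of flange_a_c in the frame of bay_2 below 0.024 m)) and angle between the y axis of each of flange_a_c, flange_b_c, flange_c_c and the y axis of bay_1, either way round below 0.12 rad and angle between each of flange_a_c, flange_b_c, flange_c_c, tool_grip's own z axis and vertical below 0.08 rad and distance of each of flange_a_c, flange_b_c, flange_c_c from where it was at the start of the episode above 0.03 m and ((horizontal distance between flange_b_c and bay_0 below 0.01 m and z of flange_b_c in the frame of bay_0 below 0.024 m) or (horizontal distance between flange_b_c and bay_1 below 0.01 m and z of flange_b_c in the frame of bay_1 below 0.024 m) or (horizontal distance between flange_b_c and bay_2 below 0.01 m and z of flange_b_c in the frame of bay_2 below 0.024 m)) and ((horizontal distance between flange_c_c and bay_0 below 0.01 m and z of flange_c_c in the frame of bay_0 below 0.024 m) or (horizontal distance between flange_c_c and bay_1 below 0.01 m and z of flange_c_c in the frame of bay_1 below 0.024 m) or (horizontal distance between flange_c_c and bay_2 below 0.01 m and z of flange_c_c in the frame of bay_2 below 0.024 m)) and horizontal distance between tool_grip and stand_ring below 0.012 m and z of tool_grip in the frame of stand_ring between 0.04 and 0.047 m and value of joint knob below 0.003 m and linear speed of flange_a below 0.02 m/s); the robot touches nothing.
It fails at once if the blade is pressed hard against the flange (over 20 N) (contact force between blade and flange_a above 20 N).
It fails at once if the blade bears on the bore while the flange is not clamped (contact force between blade and flange_a above 1 N and value of joint knob below 0.012 m).
It fails at once if the hex bolt is moved by more than 40 mm (distance of bolt_1 from where it was at the start of the episode above 0.04 m).
Of flange_b, flange_c only 1 to 2 are there at a start; the rules pass over those that are not, and their reading is None.
At some moment in a run one of flange_b, flange_c may be knocked a few centimetres aside while the robot is not near it.
It also fails if it takes over 210 s, if anything falls off the work surface, if the arm or the gripper's body presses on something with over 40 N, if the wrist force passes 120 N, or if a joint passes its speed limit or range.

## Working session

There is one attempt and no reset: what is moved stays moved. The work goes in short steps, Python scripts to look and compute and a tool call to move; the robot and the scene stay as the last step left them, time stands still between calls to the robot, and variables do not carry over. Pictures are saved under pics/ and viewed, about 12 in all and at most 16, crops included, and the job is handed in when it is done.

Besides the shell and the picture viewer there is one more tool, called after "Call:" as name(argument=value, ...), one argument or row to a line, values as JSON. carry_out: Moves the arm, as the interface text tells. Its arguments: {"type":"object","properties":{"moves":{"type":"array"},"newtons":{"type":"number"}},"required":["moves"]}

```bash
mkdir -p pics; python3 - <<'E'
from station import bot
import cv2,numpy as np
o=bot.get_obs(); print({k:np.round(v,3).tolist() for k,v in o.items()})
for c in ("top","side"):
    i=bot.camera_info(c); print(c,i)
    im=bot.read_camera(c); cv2.imwrite(f"pics/{c}0.png",im[:,:,::-1])
    for l in ["fixture_c","knob","flange_a","tool","bay_1","stand_ring","bolt_1"]:
        try:
            print(c,l,[(round(float(d['score']),2),np.round(d['location']).tolist(),int(d['region'].sum())) for d in bot.silhouettes(l,c)])
        except Exception as e: print(l,e)
print(bot.camera_info("wrist"))
E
```

```text
{'t': 0.0, 'q': [1.038, 0.478, 0.022, 1.556, -0.012, 1.109, -0.083], 'joint_vel': [0.0, 0.0, 0.0, -0.002, -0.0, -0.001, 0.0], 'joint_torque': [0.0, -59.645, 1.609, -28.12, 0.013, 0.009, -0.0], 'eef_pos': [0.278, -0.615, 0.247], 'tool_rot': [-0.001, 0.978, 0.211, -0.0], 'contact_force': [0.025, -0.516, 0.395], 'torque': [0.021, -0.021, 0.026], 'gripper_width': 0.998}
top {'vertical_fov': 57.841499959376065, 'cx': 276.73123288788656, 'cy': 201.74701723533764, 'k1': -0.07399927413581187, 'position': array([0.30370689, 0.02159106, 0.93376531]), 'attitude': array([-0.69698575, -0.05073208,  0.05083121,  0.71347972])}
top fixture_c [(0.84, [284.0, 174.0], 1355)]
top knob [(0.88, [282.0, 156.0], 372), (0.69, [190.0, 187.0], 4186), (0.31, [382.0, 168.0], 316), (0.18, [278.0, 174.0], 626)]
top flange_a [(0.73, [275.0, 174.0], 524)]
top tool [(0.6, [189.0, 183.0], 4206), (0.56, [381.0, 170.0], 272)]
top bay_1 [(0.88, [192.0, 187.0], 4181)]
top stand_ring [(0.95, [369.0, 181.0], 825)]
top bolt_1 [(0.46, [317.0, 229.0], 108)]
side {'vertical_fov': 52.08524238714072, 'cx': 282.38564171081777, 'cy': 215.05790130623777, 'k1': -0.02233466155369812, 'position': array([ 0.49045736, -0.75162587,  0.4640029 ]), 'attitude': array([0.84981407, 0.52558242, 0.01258867, 0.03769208])}
side fixture_c [(0.8, [324.0, 254.0], 1039)]
side knob [(0.93, [334.0, 241.0], 516)]
side flange_a [(0.6, [315.0, 237.0], 769)]
side tool [(0.67, [310.0, 283.0], 629)]
side bay_1 [(0.85, [302.0, 200.0], 1938)]
side stand_ring [(0.95, [301.0, 333.0], 1746)]
side bolt_1 [(0.7, [238.0, 269.0], 171), (0.43, [315.0, 235.0], 829)]
{'vertical_fov': 62.1210029074015, 'cx': 283.6393099455017, 'cy': 202.7390945527359, 'k1': -0.06776976908780494, 'position': array([ 0.34958961, -0.58137603,  0.37500829]), 'attitude': array([ 0.83000553, -0.13005691,  0.08417789, -0.53580789])}
```

View pics/top0.png

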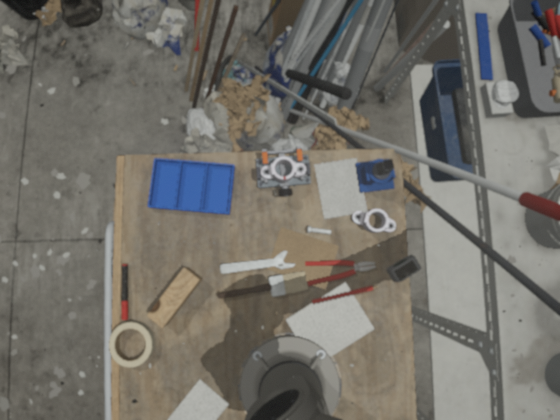

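View pics/side0.png

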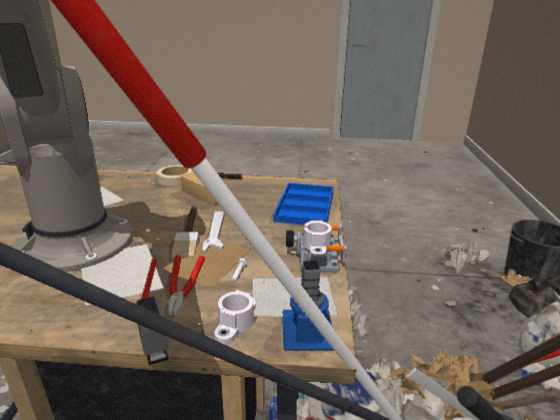

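```bash
cat > h.py <<'E'
from station import bot
import cv2,numpy as np
from scipy.spatial.transform import Rotation as R
Q=lambda q:R.from_quat(np.asarray(q)[[1,2,3,0]])
def proj(P,i):
    p=Q(i['attitude']).inv().apply(np.atleast_2d(P)-i['position'])
    s=np.c_[p[:,0],-p[:,1]]/-p[:,2:]
    s=s*(1+i['k1']*(s**2).sum(1,keepdims=True))
    f=210/np.tan(np.radians(i['vertical_fov']/2))
    return s*f+[i['cx'],i['cy']]
def ray(px,i):
    f=210/np.tan(np.radians(i['vertical_fov']/2))
    d=(np.atleast_2d(px)-[i['cx'],i['cy']])/f; s=d.copy()
    for _ in range(20): s=d/(1+i['k1']*(s**2).sum(1,keepdims=True))
    return Q(i['attitude']).apply(np.c_[s[:,0],-s[:,1],-np.ones(len(s))])
def at_z(px,i,z):
    r=ray(px,i); return i['position']+r*((z-i['position'][2])/r[:,2:])
E
python3 - <<'E'
from h import *
i=bot.camera_info("top"); s=bot.camera_info("side")
for P in [(0,0,0),(.278,-.615,.247),(.5,-.32,0),(.29,-.44,.52),(.13,-.5,.36)]: print(P,proj(P,i).round(),proj(P,s).round())
w=bot.camera_info("wrist");im=bot.read_camera("wrist"); cv2.imwrite("pics/w0.png",im[:,:,::-1])
print(Q(bot.get_obs()['tool_rot']).as_matrix().round(3)); print(Q(w['attitude']).as_matrix().round(3))
for n,px in dict(tray=(192,187),fix=(284,172),stand=(380,170),flb=(376,220),bolt=(318,230)).items(): print(n,at_z(px,i,.02).round(3))
E
```

```text
(0, 0, 0) [[289. 386.]] [[ 76. 241.]]
(0.278, -0.615, 0.247) [[611. 259.]] [[-89. 437.]]
(0.5, -0.32, 0) [[410. 175.]] [[307. 377.]]
(0.29, -0.44, 0.52) [[666. 254.]] [[   6. -100.]]
(0.13, -0.5, 0.36) [[614. 357.]] [[-203.  162.]]
[[ 0.911  0.412  0.   ]
 [ 0.412 -0.911 -0.   ]
 [ 0.     0.    -1.   ]]
[[ 0.412  0.868  0.279]
 [-0.911  0.392  0.126]
 [-0.    -0.306  0.952]]
tray [[0.477 0.227 0.02 ]]
fix [[0.509 0.    0.02 ]]
stand [[ 0.509 -0.237  0.02 ]]
flb [[ 0.386 -0.22   0.02 ]]
bolt [[ 0.365 -0.078  0.02 ]]
```

View pics/w0.png

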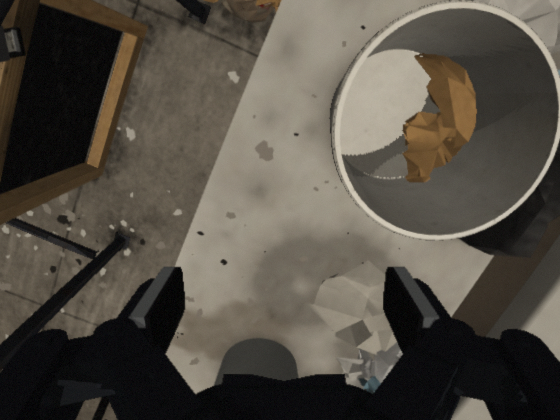

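Call:
carry_out(
  moves=[
    [[0, 0, 0], [0, 0, -6], 8.5],
    [[0, 0, 0], [0, 0, -12], 8.5],
    [[0, 0, 0], [-2, 0, -18], 8.5],
    [[0, 0, 0], [-6, 0, -24], 8.5],
    [[0, 0, 0], [-9, 0, -30], 8.5],
  ],
)

```text
t: 1.48
eef_pos: [0.2011, -0.6493, 0.5371]
tool_rot: [0.0, 0.978, 0.211, -0.0]
contact_force: [-0.1, -1.0, 0.2]
gripper_width: 0.993
```

Call:
carry_out(
  moves=[
    [[0, 0, 0], [-2, -2, -6], 8.5],
    [[0, 0, 0], [-2, -7, -6], 8.5],
    [[0, 0, 0], [-1, -12, -6], 8.5],
    [[0, 0, 0], [0, -17, -6], 8.5],
    [[0, 0, 0], [0, -20, -6], 8.5],
  ],
)

```text
t: 2.1
eef_pos: [0.1196, -0.4647, 0.5961]
tool_rot: [0.001, 0.977, 0.211, 0.0]
contact_force: [0.6, -0.3, 0.2]
gripper_width: 0.995
```

Call:
carry_out(
  moves=[
    [[0, 0, 5], [5.7, -1.8, 0], 8.5],
    [[0, 0, 10], [11.4, -3.6, 0], 8.5],
    [[0, 0, 15], [17.1, -5.4, 0], 8.5],
    [[0, 0, 20], [22.8, -7.2, 0], 8.5],
    [[0, 0, 24.4], [28.5, -9, 0], 8.5],
  ],
)

```text
t: 2.72
eef_pos: [0.3436, -0.2659, 0.5955]
tool_rot: [0.0, 1.0, -0.002, 0.0]
contact_force: [1.5, -1.7, -0.6]
gripper_width: 0.999
```

Call:
carry_out(
  moves=[
    [[0, 0, 0], [3.5, -4.5, 0], 8.5],
    [[0, 0, 0], [8, -8, 2], 8.5],
    [[0, 0, 0], [12, -12, 6], 8.5],
    [[0, 0, 0], [17, -15, 9], 8.5],
    [[0, 0, 0], [22, -17, 12], 8.5],
  ],
)

```text
t: 3.35
eef_pos: [0.5569, -0.0994, 0.4792]
tool_rot: [0.0, 1.0, -0.0, 0.001]
contact_force: [1.2, -1.8, 0.7]
gripper_width: 0.99
```

Call:
carry_out(
  moves=[
    [[0, 0, 0], [2, 0, 5], 8.5],
    [[0, 0, 0], [2, 0, 7], 8.5],
    [[0, 0, 0], [2, 0, 7], 8.5],
  ],
)

```text
t: 3.72
eef_pos: [0.5751, -0.101, 0.4076]
tool_rot: [-0.0, 1.0, -0.0, -0.002]
contact_force: [-0.2, 0.2, 0.0]
gripper_width: 0.994
```

```bash
python3 - <<'E'
from h import *
o=bot.get_obs(); print(o['t'],o['q'].round(2),o['eef_pos'].round(4),Q(o['tool_rot']).as_matrix().round(3).tolist())
w=bot.camera_info("wrist");im=bot.read_camera("wrist"); cv2.imwrite("pics/w1.png",im[:,:,::-1])
print(w)
for l in ["fixture_c","knob","flange_a","tool","bay_1","stand_ring","bolt_1"]:
    for d in bot.silhouettes(l,"wrist"):
        ys,xs=np.nonzero(d['region']); print(l,round(float(d['score']),2),np.round(d['location']),len(xs),xs.min(),xs.max(),ys.min(),ys.max())
E
```

```text
3.725 [ 0.52  0.27 -0.57  1.53  0.15  1.39 -1.63] [ 0.5751 -0.101   0.4076] [[1.0, -0.001, -0.004], [-0.001, -1.0, 0.001], [-0.004, -0.001, -1.0]]
{'vertical_fov': 62.1210029074015, 'cx': 283.6393099455017, 'cy': 202.7390945527359, 'k1': -0.06776976908780494, 'position': array([ 0.65393125, -0.09986611,  0.53397756]), 'attitude': array([-0.69791808,  0.11037999, -0.11145744,  0.69878741])}
fixture_c 0.77 [216. 171.] 3363 171 261 150 232
knob 0.9 [217. 170.] 1470 176 244 151 233
knob 0.66 [349. 258.] 1505 322 383 242 283
flange_a 0.8 [218. 187.] 1700 179 251 172 214
tool 0.96 [376. 208.] 940 358 391 190 228
bay_1 0.64 [ 80. 204.] 9589 13 144 159 247
bay_1 0.62 [220. 172.] 3058 172 260 151 232
bay_1 0.53 [217. 169.] 1364 177 243 151 233
bay_1 0.41 [217. 183.] 1662 179 251 172 215
stand_ring 0.95 [356. 185.] 2158 333 395 166 221
bolt_1 0.63 [215. 171.] 1315 177 244 152 232
bolt_1 0.59 [268. 267.] 206 255 288 263 272
```

View pics/w1.png

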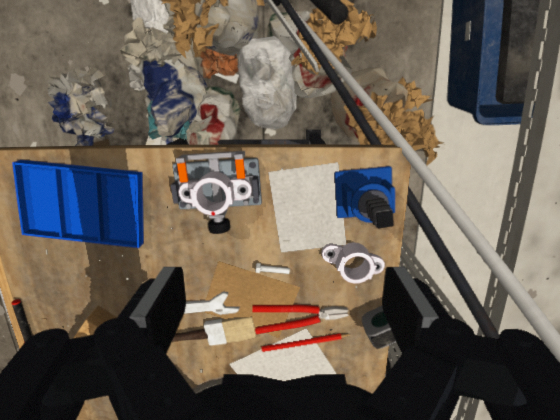

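```bash
python3 - <<'E'
from h import *
w=bot.camera_info("wrist")
for n,px,z in [("hub a",(212,195),.064),("knob",(219,225),.036),("tool top",(380,214),.125),("ring",(362,190),.06),("hub b",(356,265),.04),("ear1",(329,252),.012),("ear2",(380,268),.012),("bolt",(271,268),.01),("tray tl",(18,162),.02),("tray tr",(143,173),.02),("tray br",(141,245),.02),("tray bl",(18,236),.02)]: print(n,at_z(px,w,z).round(3))
E
```

```text
hub a [[0.514 0.002 0.064]]
knob [[0.458 0.001 0.036]]
tool top [[ 0.507 -0.221  0.125]]
ring [[ 0.52  -0.211  0.06 ]]
hub b [[ 0.39  -0.215  0.04 ]]
ear1 [[ 0.4   -0.174  0.012]]
ear2 [[ 0.37  -0.262  0.012]]
bolt [[ 0.369 -0.078  0.01 ]]
tray tl [[0.556 0.317 0.02 ]]
tray tr [[0.537 0.116 0.02 ]]
tray br [[0.416 0.135 0.02 ]]
tray bl [[0.431 0.348 0.02 ]]
```

Call:
carry_out(
  moves=[
    [[0, 0, 0], [-2, -3, 5], 8.5],
    [[0, 0, 0], [-4, -6, 10], 8.5],
    [[0, 0, 0], [-6, -9, 15], 8.5],
    [[0, 0, 0], [-8, -10, 20], 8.5],
    [[0, 0, 0], [-8, -10, 20], 8.5],
  ],
)

```text
t: 4.75
eef_pos: [0.4924, -0.0004, 0.2068]
tool_rot: [0.0, 1.0, 0.001, -0.004]
contact_force: [0.9, -0.4, -0.0]
gripper_width: 0.994
```

```bash
cat >> h.py <<'E'
def look(name,labels,cam="wrist"):
    o=bot.get_obs(); w=bot.camera_info(cam); im=bot.read_camera(cam); cv2.imwrite(f"pics/{name}.png",im[:,:,::-1])
    print(round(o['t'],2),'tcp',o['eef_pos'].round(4),'tx',Q(o['tool_rot']).as_matrix()[:,0].round(3))
    D={}
    for l in labels:
        D[l]=bot.silhouettes(l,cam)
        for d in D[l]:
            if d['score']>.3:
                ys,xs=np.nonzero(d['region']); print(l,round(float(d['score']),2),np.round(d['location']),len(xs),xs.min(),xs.max(),ys.min(),ys.max())
    import pickle; pickle.dump((w,im,D),open(f"pics/{name}.pkl","wb"))
    return w,im,D
E
python3 - <<'E'
from h import *
look("w2",["fixture_c","knob","flange_a"])
E
```

```text
4.75 tcp [ 4.924e-01 -4.000e-04  2.068e-01] tx [ 1.     0.001 -0.007]
fixture_c 0.75 [279. 144.] 10135 205 356 94 237
knob 0.61 [282. 129.] 4181 217 337 94 236
knob 0.51 [356. 293.] 513 331 382 282 297
flange_a 0.91 [294. 178.] 4821 218 343 129 204
```

View pics/w2.png

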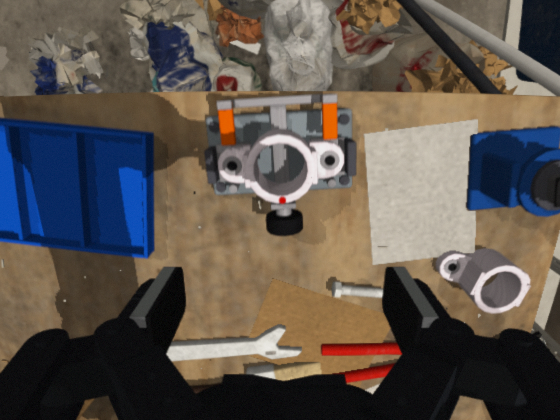

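```bash
cat >> h.py <<'E'
def rect(im,w,c,z,half=.08,s=3000):
    "metric top view of plane z round c: columns = -y, rows = -x ; s px/m"
    n=int(2*half*s); g=np.arange(n)/s-half
    X,Y=np.meshgrid(-g,-g,indexing='ij')
    uv=proj(np.c_[X.ravel()+c[0],Y.ravel()+c[1],np.full(n*n,z)],w).astype(np.float32).reshape(n,n,2)
    return cv2.remap(im,uv[...,0],uv[...,1],cv2.INTER_CUBIC)
def unrect(p,c,half=.08,s=3000): return np.array([c[0]+half-p[1]/s, c[1]+half-p[0]/s])
E
python3 - <<'E'
from h import *
import pickle
w,im,D=pickle.load(open("pics/w2.pkl","rb"))
c=(.514,.002)
a=rect(im,w,c,.064); b=rect(im,w,c,.036)
g=cv2.cvtColor(a,cv2.COLOR_RGB2GRAY)
for r0,r1 in ((55,70),(76,92)):
    h=cv2.HoughCircles(cv2.GaussianBlur(g,(0,0),2),cv2.HOUGH_GRADIENT,1,60,param1=60,param2=15,minRadius=r0,maxRadius=r1)
    if h is not None:
        for q in h[0][:3]: print(r0,unrect(q[:2],c).round(4),q[2]/3)
cv2.imwrite("pics/r2.png",np.hstack([a,b])[:480,:,::-1][::1, ::1][:, :800+160][:, :] if 0 else cv2.resize(np.hstack([a,b]),(800,400))[:,:,::-1])
E
```

```text
55 [0.5102 0.0042] 21.466667
76 [0.5105 0.0032] 27.866667
76 [ 0.5122 -0.0192] 25.6
```

View pics/r2.png

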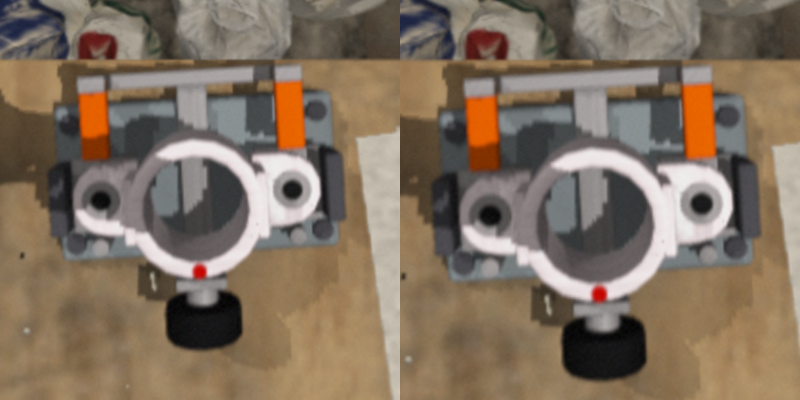

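Call:
carry_out(
  moves=[
    [[0, 0, -3], [-3.7, 0, 4], 6.5],
    [[0, 0, -3], [-3.7, -0.1, 8], 6.5],
    [[0, 0, -3], [-3.7, -0.1, 11], 6.5],
    [[0, 0, -3], [-3.7, -0.1, 13], 6.5],
    [[0, 0, -3], [-3.7, -0.1, 13], 6.5],
  ],
)

```text
t: 5.58
eef_pos: [0.4601, -0.0001, 0.0796]
tool_rot: [-0.0, 1.0, 0.025, 0.0]
contact_force: [0.7, 0.2, 0.0]
gripper_width: 0.764
```

```bash
python3 - <<'E'
from h import *
w,im,D=look("w3",["knob"])
print(Q(bot.get_obs()['tool_rot']).as_matrix().round(4).tolist())
E
```

```text
5.58 tcp [ 4.601e-01 -1.000e-04  7.960e-02] tx [0.999 0.05  0.   ]
knob 0.6 [283.  85.] 13553 171 395 28 281
[[0.9987, 0.0504, 0.0027], [0.0504, -0.9987, 0.0], [0.0027, 0.0001, -1.0]]
```

View pics/w3.png

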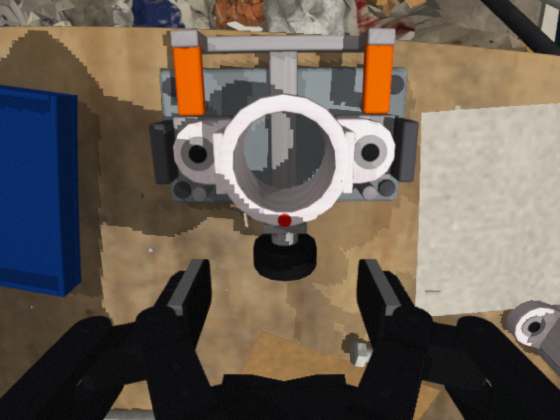

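Call:
carry_out(
  moves=[
    [[0, 0, 0], [-0.5, 0, 2], 6.5],
    [[0, 0, 0], [-0.5, 0, 4.3], 6.5],
    [[0, 0, 0], [-0.5, 0, 4.3], 3],
    [[0, 0, 0], [-0.5, 0, 4.3], 1.5],
    [[0, 0, 0], [-0.5, 0, 4.3], 1.5],
  ],
  newtons=60,
)

```text
t: 6.3
eef_pos: [0.455, -0.0008, 0.0379]
tool_rot: [0.001, 1.0, 0.025, 0.001]
contact_force: [-1.3, -3.0, 7.4]
gripper_width: 0.375
```

Call:
carry_out(
  moves=[
    [[0, 0, 0], [0, 0, 0], 1.5],
    [[0, 0, 0], [0, 0, 0], 1.5],
  ],
)

```text
t: 6.55
eef_pos: [0.455, -0.0008, 0.0379]
tool_rot: [0.001, 1.0, 0.025, 0.001]
contact_force: [-1.7, -2.7, 6.7]
gripper_width: 0.374
```

```bash
python3 - <<'E'
from h import *
import pickle
w,im,D=pickle.load(open("pics/w3.pkl","rb"))
c=(.511,.003)
a=rect(im,w,c,.064)
g=cv2.cvtColor(a,cv2.COLOR_RGB2GRAY)
for r0,r1 in ((55,70),(76,92)):
    h=cv2.HoughCircles(cv2.GaussianBlur(g,(0,0),2),cv2.HOUGH_GRADIENT,1,60,param1=60,param2=15,minRadius=r0,maxRadius=r1)
    if h is not None:
        for q in h[0][:3]: print(r0,unrect(q[:2],c).round(4),q[2]/3)
for n,px,z in [("e1",(198,153),.036),("e2",(370,152),.036),("dot",(285,220),.064),("knobtop",(285,240),.053)]: print(n,at_z(px,w,z).round(4))
E
```

```text
55 [0.5098 0.0035] 21.233334
76 [0.5095 0.0042] 27.533333
76 [0.5238 0.0295] 26.366667
e1 [[0.5073 0.0459 0.036 ]]
e2 [[ 0.512  -0.0387  0.036 ]]
dot [[0.4848 0.0019 0.064 ]]
knobtop [[0.4705 0.0011 0.053 ]]
```

Call:
carry_out(
  moves=[
    [[0, 0, 0], [-0.4, 0, 0], 1.5],
    [[0, 0, 0], [-0.9, 0, 0], 1.5],
    [[0, 0, 0], [-1.4, 0, 0], 1.5],
    [[0, 0, 0], [-1.9, 0, 0], 1.5],
    [[0, 0, 0], [-2.0, 0, 0], 1.5],
  ],
)

```text
t: 7.18
eef_pos: [0.4373, -0.0018, 0.038]
tool_rot: [0.0, 1.0, 0.025, 0.003]
contact_force: [6.2, -5.1, -2.2]
gripper_width: 0.373
```

Call:
carry_out(
  moves=[
    [[0, 0, 0], [-0.1, 0, 0], 1.5],
    [[0, 0, 0], [-0.1, 0, 0], 1.5],
  ],
)

```text
t: 7.42
eef_pos: [0.4372, -0.0018, 0.0381]
tool_rot: [0.0, 1.0, 0.025, 0.004]
contact_force: [9.0, -4.5, -3.8]
gripper_width: 0.373
```

Call:
carry_out(
  moves=[
    [[0, 0, 0], [0.2, 0, 0], 6.5],
    [[0, 0, 0], [0.2, 0, 0], 6.5],
    [[0, 0, 0], [0.2, 0, -3], 6.5],
    [[0, 0, 0], [0.2, 0, -9], 6.5],
    [[0, 0, 0], [0.2, 0, -15], 6.5],
  ],
)

```text
t: 8.05
eef_pos: [0.434, -0.0005, 0.1878]
tool_rot: [-0.0, 1.0, 0.026, -0.001]
contact_force: [1.3, -1.0, -0.3]
gripper_width: 0.764
```

Call:
carry_out(
  moves=[
    [[0, 0, 0], [1, 5, -5], 6.5],
    [[0, 0, 0], [3, 10, -6], 6.5],
    [[0, 0, 0], [4, 15, -6], 6.5],
    [[0, 0, 0], [5, 20, -6], 6.5],
    [[0, 0, 0], [5.6, 22, -6], 6.5],
  ],
)

```text
t: 8.68
eef_pos: [0.5017, -0.2207, 0.246]
tool_rot: [0.0, 1.0, 0.024, -0.0]
contact_force: [-0.4, 1.4, -0.2]
gripper_width: 0.766
```

Call:
carry_out(
  moves=[
    [[0, 0, 0], [0, 0, 0], 6.5],
    [[0, 0, 0], [0, 0, 0], 6.5],
  ],
)

```text
t: 8.93
eef_pos: [0.502, -0.2156, 0.2463]
tool_rot: [-0.001, 1.0, 0.027, -0.0]
contact_force: [0.5, 1.0, -0.5]
gripper_width: 0.761
```

```bash
python3 - <<'E'
from h import *
w,im,D=look("w4",["tool","stand_ring","knob"])
print(Q(bot.get_obs()['tool_rot']).as_matrix().round(4).tolist())
E
```

```text
8.93 tcp [ 0.502  -0.2156  0.2463] tx [ 0.999  0.054 -0.   ]
tool 0.79 [297. 189.] 2121 274 320 162 220
tool 0.6 [154. 274.] 293 140 172 266 279
stand_ring 0.89 [288. 157.] 4313 250 335 132 211
knob 0.64 [ 96. 142.] 2810 9 117 116 234
[[0.9986, 0.0534, 0.0001], [0.0534, -0.9986, 0.0], [0.0001, -0.0, -1.0]]
```

View pics/w4.png

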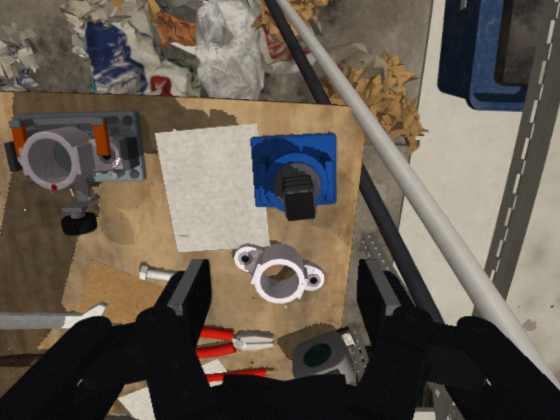

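```bash
python3 - <<'E'
from h import *
import pickle
w,im,D=pickle.load(open("pics/w4.pkl","rb"))
c=(.505,-.215)
a=rect(im,w,c,.124,.06,6000); b=rect(im,w,c,.06,.06,6000); 
cv2.imwrite("pics/r4.png",cv2.resize(np.hstack([a,b]),(800,400),interpolation=cv2.INTER_AREA)[:,:,::-1])
E
```

```text
(no output)
```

View pics/r4.png

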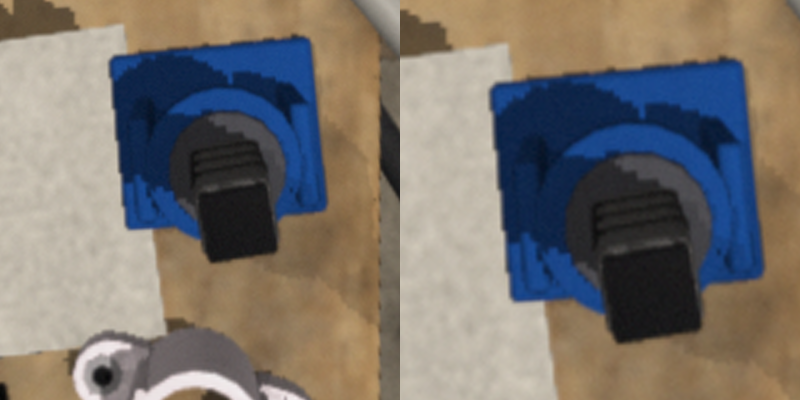

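Call:
carry_out(
  moves=[
    [[0, 0, -3.5], [-0.4, 1.1, 4], 6.5],
    [[0, 0, -3.5], [-0.4, 1.1, 8], 6.5],
    [[0, 0, -3.5], [-0.4, 1.1, 11], 6.5],
    [[0, 0, -3.5], [-0.4, 1.1, 13], 6.5],
    [[0, 0, -3.5], [-0.4, 1.1, 14.4], 6.5],
  ],
)

```text
t: 9.75
eef_pos: [0.4985, -0.2283, 0.1015]
tool_rot: [-0.0, 0.998, 0.057, -0.0]
contact_force: [0.8, 0.6, 0.3]
gripper_width: 0.758
```

Call:
carry_out(
  moves=[
    [[0, 0, 0], [0, 0, 0], 6.5],
    [[0, 0, 0], [0, 0, 0], 4],
    [[0, 0, 0], [0, 0, 0], 1],
    [[0, 0, 0], [0, 0, 0], 1],
    [[0, 0, 0], [0, 0, 0], 1],
  ],
  newtons=70,
)

```text
t: 10.38
eef_pos: [0.4995, -0.2292, 0.1033]
tool_rot: [0.0, 0.998, 0.056, 0.001]
contact_force: [-0.8, 0.8, 6.5]
gripper_width: 0.269
```

```bash
python3 - <<'E'
from h import *
o=bot.get_obs(); print({k:np.round(v,4).tolist() for k,v in o.items()})
print(Q(o['tool_rot']).as_matrix().round(4).tolist())
E
```

```text
{'t': 10.375, 'q': [0.6958, 0.5024, -0.4806, 1.9529, 0.329, 0.7611, -1.4333], 'joint_vel': [-0.0019, 0.001, -0.0005, -0.0002, -0.0008, -0.0008, -0.0009], 'joint_torque': [0.1224, -48.2163, -4.6945, -19.1351, 0.1206, -0.2683, 0.0091], 'eef_pos': [0.4995, -0.2292, 0.1033], 'tool_rot': [0.0004, 0.9984, 0.0561, 0.0008], 'contact_force': [-0.775, 0.7728, 6.5237], 'torque': [0.0921, 0.1866, -0.0134], 'gripper_width': 0.2695}
[[0.9937, 0.1121, 0.0016], [0.1121, -0.9937, -0.0007], [0.0015, 0.0009, -1.0]]
```

Call:
carry_out(
  moves=[
    [[0, 0, 0], [0, 0, -2], 1],
    [[0, 0, 0], [0, 0, -5], 1],
    [[0, 0, 0], [0, 0, -8], 1],
    [[0, 0, 0], [0, 0, -11], 1],
    [[0, 0, 0], [0, -1, -12], 1],
  ],
)

```text
t: 11.0
eef_pos: [0.498, -0.2197, 0.2237]
tool_rot: [0.001, 0.998, 0.055, 0.001]
contact_force: [0.3, -0.5, -1.6]
gripper_width: 0.273
```

Call:
carry_out(
  moves=[
    [[0, 0, 0], [0.5, -4, 0], 1],
    [[0, 0, 1], [1.5, -9, 0], 1],
    [[0, 0, 2], [2.5, -14, 0], 1],
    [[0, 0, 3.2], [3.2, -19, 0], 1],
    [[0, 0, 3.2], [3.6, -22, 0], 1],
  ],
)

```text
t: 11.62
eef_pos: [0.5074, 0.0072, 0.2215]
tool_rot: [-0.0, 1.0, 0.03, -0.001]
contact_force: [0.1, -0.8, -1.9]
gripper_width: 0.273
```

Call:
carry_out(
  moves=[
    [[0, 0, 0], [0, 0, 1], 1],
    [[0, 0, 0], [0, 0, 2], 1],
    [[0, 0, 0], [0, 0, 3], 1],
    [[0, 0, 0], [0, 0, 3], 1],
    [[0, 0, 0], [0, 0, 3], 1],
  ],
)

```text
t: 12.25
eef_pos: [0.5088, 0.0032, 0.1924]
tool_rot: [-0.0, 1.0, 0.028, 0.0]
contact_force: [-0.5, -0.6, -1.8]
gripper_width: 0.276
```

```bash
python3 - <<'E'
from h import *
print(Q(bot.get_obs()['tool_rot']).as_matrix().round(4).tolist())
w,im,D=look("s5",["blade","tool"],"side")
w2,im2,D2=look("w5",["blade","tool"])
cv2.imwrite("pics/c5.png",np.hstack([cv2.resize(im[120:300,240:400],(400,450),interpolation=cv2.INTER_CUBIC),cv2.resize(im2[60:330,160:400],(400,450))])[:,:,::-1])
E
```

```text
[[0.9985, 0.0556, 0.0], [0.0556, -0.9985, 0.0], [0.0, -0.0, -1.0]]
12.25 tcp [0.5088 0.0032 0.1924] tx [0.998 0.056 0.   ]
blade 0.56 [237. 270.] 114 232 245 260 280
blade 0.47 [318. 199.] 40 316 320 200 208
tool 0.82 [318. 190.] 441 308 330 157 209
12.4 tcp [0.509  0.0035 0.1927] tx [0.998 0.056 0.001]
tool 0.84 [283. 278.] 8796 241 325 209 347
```

View pics/c5.png

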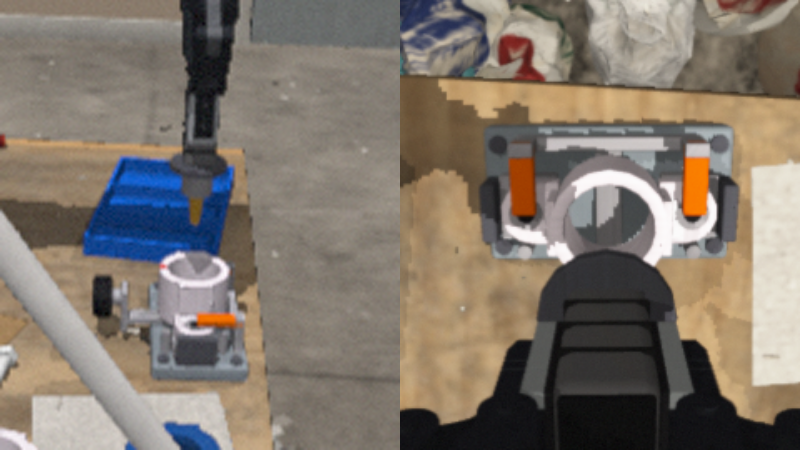

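```bash
python3 - <<'E'
from h import *
import pickle
w,im,D=pickle.load(open("pics/s5.pkl","rb")); w2,im2,D2=pickle.load(open("pics/w5.pkl","rb"))
T=np.array([.5088,.0033,.1925])
for z in (.103,.115,.128,.152): print(z,proj([T[0],T[1],z],w).round(1),proj([T[0],T[1],z],w2).round(1))
print('per mm x',proj([T[0]+.01,T[1],.11],w)-proj([T[0],T[1],.11],w))
m=D['tool'][0]['region']
for r in range(160,210,4):
    x=np.nonzero(m[r])[0]; print(r,x.min(),x.max(),x.mean().round(1)) if len(x) else 0
# yellow blade
hsv=cv2.cvtColor(im,cv2.COLOR_RGB2HSV); sub=cv2.inRange(hsv,(12,90,60),(35,255,255)); sub[:190]=0; sub[215:]=0; sub[:,:308]=0;sub[:,330:]=0
ys,xs=np.nonzero(sub); print('brass',ys.min(),ys.max(),[(int(r),xs[ys==r].mean().round(1)) for r in np.unique(ys)])
# flange_a bore top ellipse from side: centre projected
print('bore',proj([.5098,.0037,.064],w).round(1))
g=rect(im,w,(.51,.004),.064,.05,4000); 
g=cv2.cvtColor(g,cv2.COLOR_RGB2GRAY)
h=cv2.HoughCircles(cv2.GaussianBlur(g,(0,0),3),cv2.HOUGH_GRADIENT,1,60,param1=60,param2=12,minRadius=76,maxRadius=120)
if h is not None:
    for q in h[0][:4]: print(unrect(q[:2],(.51,.004),.05,4000).round(4),q[2]/4)
m2=D2['tool'][0]['region']
for r in range(212,240,4):
    x=np.nonzero(m2[r])[0]; print(r,x.min(),x.max(),x.mean())
E
```

```text
0.103 [[318.5 208.9]] [[286.  215.8]]
0.115 [[318.8 203.3]] [[286.1 222.4]]
0.128 [[319.2 197.1]] [[286.3 230.2]]
0.152 [[319.9 185.6]] [[286.6 247.6]]
per mm x [[5.18369608 0.25658439]]
160 314 315 314.5
164 314 314 314.0
172 313 314 313.5
176 313 315 314.0
180 312 326 319.0
184 308 329 318.5
188 309 330 319.5
192 313 325 319.0
196 313 324 318.5
200 316 321 318.5
204 316 320 318.0
208 316 319 317.5
brass 199 208 [(199, np.float64(317.5)), (200, np.float64(318.0)), (201, np.float64(318.0)), (202, np.float64(318.0)), (203, np.float64(317.5)), (204, np.float64(317.5)), (205, np.float64(317.5)), (206, np.float64(317.5)), (207, np.float64(317.5)), (208, np.float64(317.5))]
bore [[317.9 226.6]]
[0.5069 0.0016] 29.3
212 266 300 283.0
216 260 307 283.5
220 254 313 283.5
224 251 316 283.5
228 248 319 283.5
232 246 322 284.0
236 244 323 283.5
```

Call:
carry_out(
  moves=[
    [[0, 0, 0], [0.2, 0.1, 1], 1],
    [[0, 0, 0], [0.2, 0.1, 2], 1],
    [[0, 0, 0], [0.2, 0.1, 3], 1],
    [[0, 0, 0], [0.2, 0.1, 4], 1],
    [[0, 0, 0], [0.2, 0.1, 5.1], 1],
  ],
)

```text
t: 13.18
eef_pos: [0.5107, 0.0027, 0.1405]
tool_rot: [-0.0, 1.0, 0.028, -0.0]
contact_force: [-0.3, -0.3, -1.4]
gripper_width: 0.273
```

Call:
carry_out(
  moves=[
    [[0, 0, 0], [0, 0, 0], 1],
    [[0, 0, 0], [0, 0, 0], 1],
  ],
)

```text
t: 13.42
eef_pos: [0.5109, 0.0028, 0.1415]
tool_rot: [-0.0, 1.0, 0.028, 0.0]
contact_force: [0.8, 0.0, -1.4]
gripper_width: 0.272
```

```bash
python3 - <<'E'
from h import *
o=bot.get_obs();print(o['eef_pos'].round(4),o['contact_force'].round(2))
P=lambda t:1.9*np.array([-np.cos(np.radians(t)),-np.sin(np.radians(t))])
for k in range(12): print(k,[[[0,0,0],[*np.round(P(30*k+6*j)-P(30*k),2).tolist(),0],1] for j in range(1,6)])
E
```

```text
[0.5109 0.0028 0.1415] [ 0.81  0.05 -1.43]
0 [[[0, 0, 0], [0.01, -0.2, 0], 1], [[0, 0, 0], [0.04, -0.4, 0], 1], [[0, 0, 0], [0.09, -0.59, 0], 1], [[0, 0, 0], [0.16, -0.77, 0], 1], [[0, 0, 0], [0.25, -0.95, 0], 1]]
1 [[[0, 0, 0], [0.11, -0.17, 0], 1], [[0, 0, 0], [0.23, -0.32, 0], 1], [[0, 0, 0], [0.37, -0.46, 0], 1], [[0, 0, 0], [0.53, -0.59, 0], 1], [[0, 0, 0], [0.7, -0.7, 0], 1]]
2 [[[0, 0, 0], [0.18, -0.09, 0], 1], [[0, 0, 0], [0.36, -0.16, 0], 1], [[0, 0, 0], [0.55, -0.21, 0], 1], [[0, 0, 0], [0.75, -0.24, 0], 1], [[0, 0, 0], [0.95, -0.25, 0], 1]]
3 [[[0, 0, 0], [0.2, 0.01, 0], 1], [[0, 0, 0], [0.4, 0.04, 0], 1], [[0, 0, 0], [0.59, 0.09, 0], 1], [[0, 0, 0], [0.77, 0.16, 0], 1], [[0, 0, 0], [0.95, 0.25, 0], 1]]
4 [[[0, 0, 0], [0.17, 0.11, 0], 1], [[0, 0, 0], [0.32, 0.23, 0], 1], [[0, 0, 0], [0.46, 0.37, 0], 1], [[0, 0, 0], [0.59, 0.53, 0], 1], [[0, 0, 0], [0.7, 0.7, 0], 1]]
5 [[[0, 0, 0], [0.09, 0.18, 0], 1], [[0, 0, 0], [0.16, 0.36, 0], 1], [[0, 0, 0], [0.21, 0.55, 0], 1], [[0, 0, 0], [0.24, 0.75, 0], 1], [[0, 0, 0], [0.25, 0.95, 0], 1]]
6 [[[0, 0, 0], [-0.01, 0.2, 0], 1], [[0, 0
[... 304 characters left out ...]
[0, 0, 0], [-0.18, 0.09, 0], 1], [[0, 0, 0], [-0.36, 0.16, 0], 1], [[0, 0, 0], [-0.55, 0.21, 0], 1], [[0, 0, 0], [-0.75, 0.24, 0], 1], [[0, 0, 0], [-0.95, 0.25, 0], 1]]
9 [[[0, 0, 0], [-0.2, -0.01, 0], 1], [[0, 0, 0], [-0.4, -0.04, 0], 1], [[0, 0, 0], [-0.59, -0.09, 0], 1], [[0, 0, 0], [-0.77, -0.16, 0], 1], [[0, 0, 0], [-0.95, -0.25, 0], 1]]
10 [[[0, 0, 0], [-0.17, -0.11, 0], 1], [[0, 0, 0], [-0.32, -0.23, 0], 1], [[0, 0, 0], [-0.46, -0.37, 0], 1], [[0, 0, 0], [-0.59, -0.53, 0], 1], [[0, 0, 0], [-0.7, -0.7, 0], 1]]
11 [[[0, 0, 0], [-0.09, -0.18, 0], 1], [[0, 0, 0], [-0.16, -0.36, 0], 1], [[0, 0, 0], [-0.21, -0.55, 0], 1], [[0, 0, 0], [-0.24, -0.75, 0], 1], [[0, 0, 0], [-0.25, -0.95, 0], 1]]
```

Call:
carry_out(
  moves=[
    [[0, 0, 0], [-0.5, 0, 0], 1],
    [[0, 0, 0], [-1.0, 0, 0], 1],
    [[0, 0, 0], [-1.4, 0, 0], 1],
    [[0, 0, 0], [-1.7, 0, 0], 1],
    [[0, 0, 0], [-1.9, 0, 0], 1],
  ],
)

```text
t: 14.05
eef_pos: [0.492, 0.0016, 0.1415]
tool_rot: [-0.0, 1.0, 0.028, 0.0]
contact_force: [0.8, 0.3, -2.1]
gripper_width: 0.273
```

Call:
carry_out(
  moves=[
    [[0, 0, 0], [0, 0, 0], 1],
    [[0, 0, 0], [0, 0, 0], 1],
    [[0, 0, 0], [0, 0, 0], 1],
  ],
)

```text
t: 14.42
eef_pos: [0.492, 0.0017, 0.1414]
tool_rot: [-0.0, 1.0, 0.028, 0.0]
contact_force: [0.8, -0.3, -1.8]
gripper_width: 0.27
```

Call:
carry_out(
  moves=[
    [[0, 0, 0], [-0.1, 0, 0], 1],
    [[0, 0, 0], [-0.2, 0, 0], 1],
    [[0, 0, 0], [-0.2, 0, 0], 1],
  ],
)

```text
t: 14.8
eef_pos: [0.4899, 0.0015, 0.1414]
tool_rot: [-0.0, 1.0, 0.028, 0.0]
contact_force: [1.8, -0.2, -1.8]
gripper_width: 0.272
```

```bash
python3 - <<'E'
from h import *
F=[]
w,im,D=look("s6",["blade","flange_a","tool"],"side")
for _ in range(4): F.append(bot.get_obs()['contact_force']); bot.read_camera("top")
print(np.round(F,2))
w2,im2,D2=look("w6",[])
cv2.imwrite("pics/c6.png",np.hstack([cv2.resize(im[150:275,260:370],(440,500),interpolation=cv2.INTER_CUBIC),cv2.resize(im2[60:330,180:380],(360,500))])[:,:,::-1])
E
```

```text
14.8 tcp [0.4899 0.0015 0.1414] tx [0.998 0.057 0.   ]
flange_a 0.84 [316. 237.] 727 303 330 221 254
tool 0.58 [307. 213.] 368 297 319 195 228
[[ 1.25  0.4  -2.42]
 [ 2.03 -0.25 -2.95]
 [ 1.52 -0.24 -2.67]
 [ 2.5  -0.26 -1.93]]
15.2 tcp [0.4898 0.0015 0.1414] tx [0.998 0.056 0.   ]
```

View pics/c6.png

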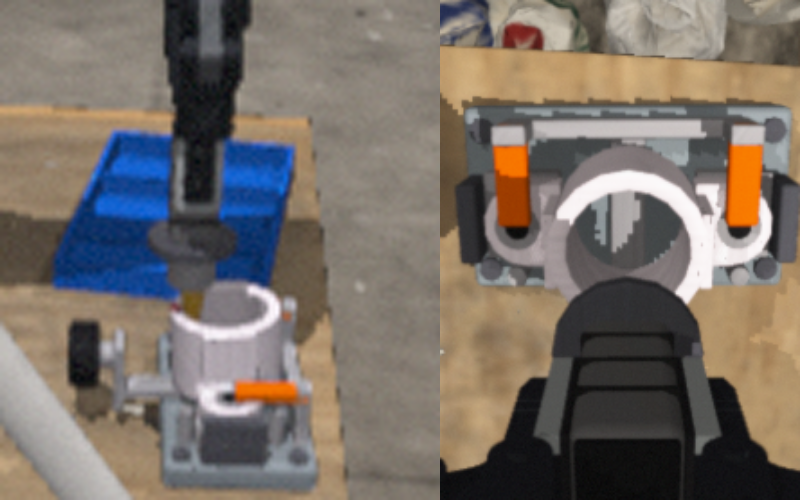

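Call:
carry_out(
  moves=[
    [[0, 0, 0], [-0.09, -0.2, 0], 1],
    [[0, 0, 0], [-0.06, -0.4, 0], 1],
    [[0, 0, 0], [-0.01, -0.59, 0], 1],
    [[0, 0, 0], [0.06, -0.77, 0], 1],
    [[0, 0, 0], [0.15, -0.95, 0], 1],
  ],
)

```text
t: 15.88
eef_pos: [0.4903, 0.011, 0.1412]
tool_rot: [0.0, 1.0, 0.028, -0.001]
contact_force: [0.4, -1.2, -1.2]
gripper_width: 0.272
```

Call:
carry_out(
  moves=[
    [[0, 0, 0], [0.11, -0.17, 0], 1],
    [[0, 0, 0], [0.23, -0.32, 0], 1],
    [[0, 0, 0], [0.37, -0.46, 0], 1],
    [[0, 0, 0], [0.53, -0.59, 0], 1],
    [[0, 0, 0], [0.7, -0.7, 0], 1],
  ],
)

```text
t: 16.5
eef_pos: [0.4974, 0.0186, 0.1413]
tool_rot: [-0.0, 1.0, 0.028, -0.0]
contact_force: [0.4, -1.4, -2.1]
gripper_width: 0.276
```

```bash
cat > f.py <<'E'
from h import *
F=[]
for _ in range(6): F.append(bot.get_obs()['contact_force']); bot.read_camera("top")
print(bot.get_obs()['eef_pos'].round(4),np.mean(F,0).round(2),np.std(F,0).round(2))
E
python3 f.py
```

```text
[0.4973 0.0185 0.1414] [ 0.51 -1.06 -1.9 ] [0.21 0.35 0.25]
```

```bash
cat > circ.py <<'E'
from h import *
import sys
cx,cy,Rr,t0,n=map(float,sys.argv[1:6])
o=bot.get_obs(); M=Q(o['tool_rot']).as_matrix()
yaw=np.radians(3.2); 
def P(t): t=np.radians(t)-0; v=Rr*np.array([-np.cos(t),np.sin(t)]); c,s=np.cos(yaw),np.sin(yaw); return np.array([cx+c*v[0]-s*v[1],cy+s*v[0]+c*v[1],o['eef_pos'][2]])
p=o['eef_pos']
for k in range(int(n)):
    rows=[[[0,0,0],[*np.round(100*M.T@(P(t0+30*k+6*j)-p),2)[:2].tolist(),0],1] for j in range(1,6)]
    print(k,rows); p=P(t0+30*k+30)
E
python3 circ.py .5074 .004 .0193 60 3
```

```text
0 [[[0, 0, 0], [0.14, -0.26, 0], 1], [[0, 0, 0], [0.33, -0.33, 0], 1], [[0, 0, 0], [0.52, -0.38, 0], 1], [[0, 0, 0], [0.72, -0.42, 0], 1], [[0, 0, 0], [0.93, -0.43, 0], 1]]
1 [[[0, 0, 0], [0.2, 0.01, 0], 1], [[0, 0, 0], [0.4, 0.04, 0], 1], [[0, 0, 0], [0.6, 0.09, 0], 1], [[0, 0, 0], [0.78, 0.17, 0], 1], [[0, 0, 0], [0.96, 0.26, 0], 1]]
2 [[[0, 0, 0], [0.17, 0.11, 0], 1], [[0, 0, 0], [0.33, 0.24, 0], 1], [[0, 0, 0], [0.47, 0.38, 0], 1], [[0, 0, 0], [0.6, 0.54, 0], 1], [[0, 0, 0], [0.71, 0.71, 0], 1]]
```

Call:
carry_out(
  moves=[
    [[0, 0, 0], [0.14, -0.26, 0], 1],
    [[0, 0, 0], [0.33, -0.33, 0], 1],
    [[0, 0, 0], [0.52, -0.38, 0], 1],
    [[0, 0, 0], [0.72, -0.42, 0], 1],
    [[0, 0, 0], [0.93, -0.43, 0], 1],
  ],
)

```text
t: 17.42
eef_pos: [0.5065, 0.0233, 0.1413]
tool_rot: [0.0, 1.0, 0.028, -0.0]
contact_force: [-0.1, -2.8, -0.9]
gripper_width: 0.272
```

Call:
carry_out(
  moves=[
    [[0, 0, 0], [0.2, 0.01, 0], 1],
    [[0, 0, 0], [0.4, 0.04, 0], 1],
    [[0, 0, 0], [0.6, 0.09, 0], 1],
    [[0, 0, 0], [0.78, 0.17, 0], 1],
    [[0, 0, 0], [0.96, 0.26, 0], 1],
  ],
)

```text
t: 18.05
eef_pos: [0.5163, 0.0215, 0.1414]
tool_rot: [-0.0, 1.0, 0.028, 0.0]
contact_force: [-0.7, -1.3, -1.5]
gripper_width: 0.27
```

```bash
python3 f.py; python3 circ.py .5074 .004 .0193 120 2
```

```text
[0.5162 0.0214 0.1414] [-0.9  -0.88 -2.09] [0.25 0.24 0.43]
0 [[[0, 0, 0], [0.16, 0.12, 0], 1], [[0, 0, 0], [0.32, 0.25, 0], 1], [[0, 0, 0], [0.46, 0.39, 0], 1], [[0, 0, 0], [0.59, 0.55, 0], 1], [[0, 0, 0], [0.7, 0.72, 0], 1]]
1 [[[0, 0, 0], [0.09, 0.18, 0], 1], [[0, 0, 0], [0.16, 0.37, 0], 1], [[0, 0, 0], [0.22, 0.56, 0], 1], [[0, 0, 0], [0.25, 0.76, 0], 1], [[0, 0, 0], [0.26, 0.97, 0], 1]]
```

```bash
python3 circ.py .5092 .0038 .0202 120 2
```

```text
0 [[[0, 0, 0], [0.39, 0.08, 0], 1], [[0, 0, 0], [0.55, 0.21, 0], 1], [[0, 0, 0], [0.7, 0.36, 0], 1], [[0, 0, 0], [0.84, 0.53, 0], 1], [[0, 0, 0], [0.95, 0.71, 0], 1]]
1 [[[0, 0, 0], [0.1, 0.19, 0], 1], [[0, 0, 0], [0.17, 0.39, 0], 1], [[0, 0, 0], [0.23, 0.59, 0], 1], [[0, 0, 0], [0.26, 0.8, 0], 1], [[0, 0, 0], [0.27, 1.01, 0], 1]]
```

Call:
carry_out(
  moves=[
    [[0, 0, 0], [0.25, 0.04, 0], 1],
    [[0, 0, 0], [0.52, 0.2, 0], 1],
    [[0, 0, 0], [0.7, 0.36, 0], 1],
    [[0, 0, 0], [0.84, 0.53, 0], 1],
    [[0, 0, 0], [0.95, 0.71, 0], 1],
  ],
)

```text
t: 18.98
eef_pos: [0.5261, 0.0147, 0.1413]
tool_rot: [-0.0, 1.0, 0.028, -0.0]
contact_force: [-0.2, -0.1, -1.4]
gripper_width: 0.275
```

Call:
carry_out(
  moves=[
    [[0, 0, 0], [0.1, 0.19, 0], 1],
    [[0, 0, 0], [0.17, 0.39, 0], 1],
    [[0, 0, 0], [0.23, 0.59, 0], 1],
    [[0, 0, 0], [0.26, 0.8, 0], 1],
    [[0, 0, 0], [0.27, 1.01, 0], 1],
  ],
)

```text
t: 19.6
eef_pos: [0.5292, 0.0048, 0.1413]
tool_rot: [-0.0, 1.0, 0.028, -0.0]
contact_force: [-1.1, 0.1, -2.0]
gripper_width: 0.273
```

```bash
python3 f.py; python3 circ.py .5092 .0038 .0202 180 2
```

```text
[0.5292 0.0047 0.1413] [-0.81  0.22 -2.47] [0.28 0.23 0.26]
0 [[[0, 0, 0], [0.0, 0.19, 0], 1], [[0, 0, 0], [-0.03, 0.4, 0], 1], [[0, 0, 0], [-0.08, 0.61, 0], 1], [[0, 0, 0], [-0.16, 0.8, 0], 1], [[0, 0, 0], [-0.26, 0.99, 0], 1]]
1 [[[0, 0, 0], [-0.12, 0.18, 0], 1], [[0, 0, 0], [-0.25, 0.34, 0], 1], [[0, 0, 0], [-0.4, 0.49, 0], 1], [[0, 0, 0], [-0.56, 0.62, 0], 1], [[0, 0, 0], [-0.74, 0.74, 0], 1]]
```

Call:
carry_out(
  moves=[
    [[0, 0, 0], [0.08, 0, 0], 1],
    [[0, 0, 0], [0.15, 0, 0], 1],
    [[0, 0, 0], [0.15, 0, 0], 1],
  ],
)

```text
t: 20.27
eef_pos: [0.5307, 0.0048, 0.1413]
tool_rot: [0.0, 1.0, 0.028, -0.0]
contact_force: [-0.8, 0.2, -2.1]
gripper_width: 0.274
```

```bash
python3 f.py; python3 circ.py .5100 .0038 .0208 180 2; python3 - <<'E'
from h import *
w,im,D=look("s7",["blade","tool"],"side")
w2,im2,D2=look("w7",[])
cv2.imwrite("pics/c7.png",np.hstack([cv2.resize(im[150:275,260:370],(440,500),interpolation=cv2.INTER_CUBIC),cv2.resize(im2[60:330,180:380],(360,500))])[:,:,::-1])
m=D['tool'][0]['region']
for r in range(160,240,4):
    x=np.nonzero(m[r])[0]; print(r,x.min(),x.max(),x.mean().round(1)) if len(x) else 0
for z in (.1,.12,.14,.16): print(z, proj([.5307,.0047,z],w).round(1))
E
```

```text
[0.5307 0.0049 0.1413] [-0.75 -0.26 -2.56] [0.22 0.41 0.46]
0 [[[0, 0, 0], [-0.01, 0.21, 0], 1], [[0, 0, 0], [-0.04, 0.42, 0], 1], [[0, 0, 0], [-0.1, 0.63, 0], 1], [[0, 0, 0], [-0.18, 0.84, 0], 1], [[0, 0, 0], [-0.27, 1.03, 0], 1]]
1 [[[0, 0, 0], [-0.12, 0.18, 0], 1], [[0, 0, 0], [-0.26, 0.35, 0], 1], [[0, 0, 0], [-0.41, 0.51, 0], 1], [[0, 0, 0], [-0.58, 0.64, 0], 1], [[0, 0, 0], [-0.76, 0.76, 0], 1]]
20.57 tcp [0.5307 0.0049 0.1413] tx [ 0.998  0.057 -0.   ]
tool 0.74 [326. 213.] 334 318 339 202 229
20.73 tcp [0.5307 0.0048 0.1414] tx [0.998 0.057 0.   ]
204 323 334 328.5
208 319 338 328.5
212 319 339 329.0
216 323 335 329.0
220 323 333 328.0
224 325 329 327.0
228 325 328 326.5
0.1 [[329.7 210.5]]
0.12 [[330.4 201.2]]
0.14 [[331.1 191.6]]
0.16 [[331.8 181.9]]
```

View pics/c7.png

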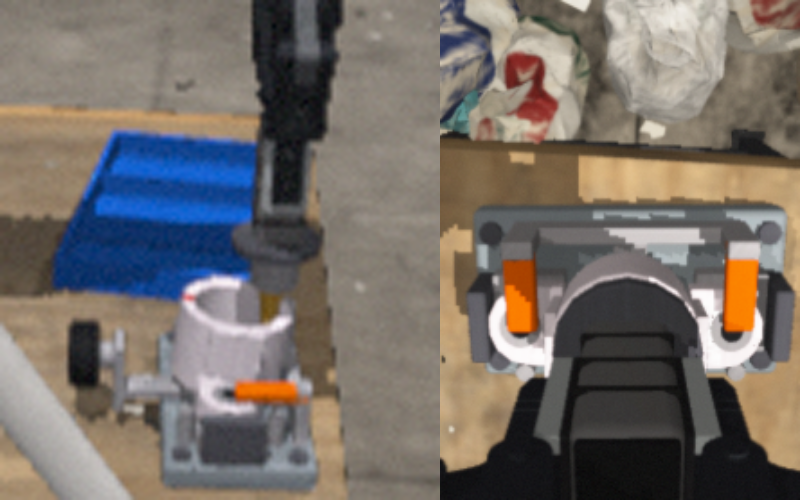

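Call:
carry_out(
  moves=[
    [[0, 0, 0], [-0.01, 0.21, 0], 1],
    [[0, 0, 0], [-0.04, 0.42, 0], 1],
    [[0, 0, 0], [-0.1, 0.63, 0], 1],
    [[0, 0, 0], [-0.18, 0.84, 0], 1],
    [[0, 0, 0], [-0.27, 1.03, 0], 1],
  ],
)

```text
t: 21.4
eef_pos: [0.5287, -0.0056, 0.1414]
tool_rot: [-0.0, 1.0, 0.028, 0.0]
contact_force: [-1.2, 0.1, -0.9]
gripper_width: 0.273
```

Call:
carry_out(
  moves=[
    [[0, 0, 0], [-0.12, 0.18, 0], 1],
    [[0, 0, 0], [-0.26, 0.35, 0], 1],
    [[0, 0, 0], [-0.41, 0.51, 0], 1],
    [[0, 0, 0], [-0.58, 0.64, 0], 1],
    [[0, 0, 0], [-0.76, 0.76, 0], 1],
  ],
)

```text
t: 22.02
eef_pos: [0.5215, -0.0139, 0.1414]
tool_rot: [0.0, 1.0, 0.028, 0.0]
contact_force: [-0.3, 1.3, -2.0]
gripper_width: 0.275
```

```bash
python3 f.py; python3 circ.py .5098 .0036 .0206 240 4
```

```text
[ 0.5216 -0.0137  0.1414] [ 0.01  0.51 -1.7 ] [0.44 0.64 0.57]
0 [[[0, 0, 0], [-0.24, 0.09, 0], 1], [[0, 0, 0], [-0.44, 0.17, 0], 1], [[0, 0, 0], [-0.65, 0.23, 0], 1], [[0, 0, 0], [-0.86, 0.26, 0], 1], [[0, 0, 0], [-1.08, 0.27, 0], 1]]
1 [[[0, 0, 0], [-0.22, -0.01, 0], 1], [[0, 0, 0], [-0.43, -0.05, 0], 1], [[0, 0, 0], [-0.64, -0.1, 0], 1], [[0, 0, 0], [-0.84, -0.18, 0], 1], [[0, 0, 0], [-1.03, -0.28, 0], 1]]
2 [[[0, 0, 0], [-0.18, -0.12, 0], 1], [[0, 0, 0], [-0.35, -0.25, 0], 1], [[0, 0, 0], [-0.5, -0.41, 0], 1], [[0, 0, 0], [-0.64, -0.57, 0], 1], [[0, 0, 0], [-0.75, -0.75, 0], 1]]
3 [[[0, 0, 0], [-0.1, -0.19, 0], 1], [[0, 0, 0], [-0.17, -0.39, 0], 1], [[0, 0, 0], [-0.23, -0.6, 0], 1], [[0, 0, 0], [-0.26, -0.81, 0], 1], [[0, 0, 0], [-0.28, -1.03, 0], 1]]
```

Call:
carry_out(
  moves=[
    [[0, 0, 0], [0.05, 0.09, 0], 1],
    [[0, 0, 0], [0.1, 0.18, 0], 1],
    [[0, 0, 0], [0.1, 0.18, 0], 1],
    [[0, 0, 0], [0.1, 0.18, 0], 1],
  ],
)

```text
t: 22.82
eef_pos: [0.5225, -0.0151, 0.1413]
tool_rot: [-0.0, 1.0, 0.028, -0.0]
contact_force: [0.2, 2.0, -1.6]
gripper_width: 0.277
```

```bash
python3 f.py; python3 circ.py .5098 .0024 .0208 240 4
```

```text
[ 0.5226 -0.0152  0.1414] [-0.14  1.97 -1.49] [0.64 0.24 0.47]
0 [[[0, 0, 0], [-0.33, 0.07, 0], 1], [[0, 0, 0], [-0.53, 0.15, 0], 1], [[0, 0, 0], [-0.74, 0.2, 0], 1], [[0, 0, 0], [-0.96, 0.24, 0], 1], [[0, 0, 0], [-1.18, 0.25, 0], 1]]
1 [[[0, 0, 0], [-0.22, -0.01, 0], 1], [[0, 0, 0], [-0.43, -0.05, 0], 1], [[0, 0, 0], [-0.64, -0.1, 0], 1], [[0, 0, 0], [-0.85, -0.18, 0], 1], [[0, 0, 0], [-1.04, -0.28, 0], 1]]
2 [[[0, 0, 0], [-0.18, -0.12, 0], 1], [[0, 0, 0], [-0.35, -0.26, 0], 1], [[0, 0, 0], [-0.51, -0.41, 0], 1], [[0, 0, 0], [-0.64, -0.58, 0], 1], [[0, 0, 0], [-0.76, -0.76, 0], 1]]
3 [[[0, 0, 0], [-0.1, -0.19, 0], 1], [[0, 0, 0], [-0.18, -0.4, 0], 1], [[0, 0, 0], [-0.23, -0.61, 0], 1], [[0, 0, 0], [-0.27, -0.82, 0], 1], [[0, 0, 0], [-0.28, -1.04, 0], 1]]
```

Call:
carry_out(
  moves=[
    [[0, 0, 0], [-0.25, 0.07, 0], 1],
    [[0, 0, 0], [-0.5, 0.15, 0], 1],
    [[0, 0, 0], [-0.74, 0.2, 0], 1],
    [[0, 0, 0], [-0.96, 0.24, 0], 1],
    [[0, 0, 0], [-1.18, 0.25, 0], 1],
  ],
)

```text
t: 23.75
eef_pos: [0.5109, -0.0186, 0.1414]
tool_rot: [0.0, 1.0, 0.028, 0.0]
contact_force: [0.7, 2.0, -1.7]
gripper_width: 0.272
```

Call:
carry_out(
  moves=[
    [[0, 0, 0], [-0.22, -0.01, 0], 1],
    [[0, 0, 0], [-0.43, -0.05, 0], 1],
    [[0, 0, 0], [-0.64, -0.1, 0], 1],
    [[0, 0, 0], [-0.85, -0.18, 0], 1],
    [[0, 0, 0], [-1.04, -0.28, 0], 1],
  ],
)

```text
t: 24.38
eef_pos: [0.5002, -0.0164, 0.1413]
tool_rot: [0.0, 1.0, 0.028, -0.0]
contact_force: [0.8, 0.3, -1.3]
gripper_width: 0.273
```

```bash
python3 f.py; python3 circ.py .5098 .0024 .0208 300 2
```

```text
[ 0.5003 -0.0163  0.1413] [ 0.85  1.4  -1.77] [0.58 0.65 0.37]
0 [[[0, 0, 0], [-0.17, -0.14, 0], 1], [[0, 0, 0], [-0.34, -0.27, 0], 1], [[0, 0, 0], [-0.49, -0.43, 0], 1], [[0, 0, 0], [-0.63, -0.6, 0], 1], [[0, 0, 0], [-0.75, -0.78, 0], 1]]
1 [[[0, 0, 0], [-0.1, -0.19, 0], 1], [[0, 0, 0], [-0.18, -0.4, 0], 1], [[0, 0, 0], [-0.23, -0.61, 0], 1], [[0, 0, 0], [-0.27, -0.82, 0], 1], [[0, 0, 0], [-0.28, -1.04, 0], 1]]
```

Call:
carry_out(
  moves=[
    [[0, 0, 0], [-0.17, -0.14, 0], 1],
    [[0, 0, 0], [-0.34, -0.27, 0], 1],
    [[0, 0, 0], [-0.49, -0.43, 0], 1],
    [[0, 0, 0], [-0.63, -0.6, 0], 1],
    [[0, 0, 0], [-0.75, -0.78, 0], 1],
  ],
)

```text
t: 25.3
eef_pos: [0.4924, -0.0089, 0.1414]
tool_rot: [0.0, 1.0, 0.028, 0.0]
contact_force: [1.1, 0.3, -2.2]
gripper_width: 0.271
```

Call:
carry_out(
  moves=[
    [[0, 0, 0], [-0.1, -0.19, 0], 1],
    [[0, 0, 0], [-0.18, -0.4, 0], 1],
    [[0, 0, 0], [-0.23, -0.61, 0], 1],
    [[0, 0, 0], [-0.27, -0.82, 0], 1],
    [[0, 0, 0], [-0.28, -1.04, 0], 1],
  ],
)

```text
t: 25.92
eef_pos: [0.4891, 0.0013, 0.1413]
tool_rot: [0.0, 1.0, 0.028, 0.0]
contact_force: [1.0, -1.3, -1.0]
gripper_width: 0.27
```

```bash
python3 f.py
```

```text
[0.4891 0.0013 0.1414] [ 0.8   0.18 -1.64] [0.14 0.9  0.6 ]
```

Call:
carry_out(
  moves=[
    [[0, 0, 0], [-0.1, 0, 0], 1],
    [[0, 0, 0], [-0.2, 0, 0], 1],
    [[0, 0, 0], [-0.2, 0, 0], 1],
    [[0, 0, 0], [-0.2, 0, 0], 1],
  ],
)

```text
t: 26.72
eef_pos: [0.4873, 0.0012, 0.1414]
tool_rot: [-0.0, 1.0, 0.028, 0.0]
contact_force: [2.1, -0.1, -2.3]
gripper_width: 0.274
```

```bash
python3 f.py
```

```text
[0.4872 0.0012 0.1414] [ 2.67  0.34 -2.65] [0.43 0.51 0.51]
```

Call:
carry_out(
  moves=[
    [[0, 0, 0], [1.2, 0, 0], 1],
    [[0, 0, 0], [2.2, 0, 0], 1],
    [[0, 0, 0], [2.2, 0, -2], 1],
    [[0, 0, 0], [2.2, 0, -6], 1],
    [[0, 0, 0], [2.2, 0, -10], 1],
  ],
)

```text
t: 27.65
eef_pos: [0.509, 0.0026, 0.2421]
tool_rot: [-0.0, 1.0, 0.028, -0.001]
contact_force: [0.9, -0.2, -2.2]
gripper_width: 0.272
```

Call:
carry_out(
  moves=[
    [[0, 0, 0], [-0.5, 4, 0], 1],
    [[0, 0, -1], [-1, 9, 0], 1],
    [[0, 0, -2], [-1.5, 14, 0], 1],
    [[0, 0, -3.2], [-2, 19, 0], 1],
    [[0, 0, -3.2], [-2.3, 22.5, 0], 1],
  ],
)

```text
t: 28.28
eef_pos: [0.4984, -0.2263, 0.241]
tool_rot: [-0.0, 0.998, 0.055, -0.001]
contact_force: [0.9, 0.2, -1.0]
gripper_width: 0.276
```

Call:
carry_out(
  moves=[
    [[0, 0, 0], [0, 0.2, 0], 1],
    [[0, 0, 0], [0, 0.2, 0], 1],
    [[0, 0, 0], [0, 0.2, 0], 1],
  ],
)

```text
t: 28.65
eef_pos: [0.4994, -0.2239, 0.2413]
tool_rot: [-0.0, 0.998, 0.057, -0.0]
contact_force: [0.3, -0.2, -2.5]
gripper_width: 0.272
```

```bash
python3 f.py
```

```text
[ 0.4991 -0.2251  0.2414] [-0.08  0.02 -2.13] [0.6  0.65 0.43]
```

Call:
carry_out(
  moves=[
    [[0, 0, 0], [0, 0.2, 3], 1],
    [[0, 0, 0], [0, 0.2, 6], 1],
    [[0, 0, 0], [0, 0.2, 9], 1],
    [[0, 0, 0], [0, 0.2, 11.5], 1],
    [[0, 0, 0], [0, 0.2, 13], 1],
  ],
)

```text
t: 29.58
eef_pos: [0.4988, -0.2273, 0.1102]
tool_rot: [-0.0, 0.998, 0.056, -0.001]
contact_force: [-0.1, -0.2, -1.6]
gripper_width: 0.273
```

Call:
carry_out(
  moves=[
    [[0, 0, 0], [0, 0, 0.3], 1],
    [[0, 0, 0], [0, 0, 0.5], 1],
    [[0, 0, 0], [0, 0, 0.7], 1],
    [[0, 0, 0], [0, 0, 0.8], 1],
  ],
)

```text
t: 30.08
eef_pos: [0.4996, -0.2277, 0.1038]
tool_rot: [0.0, 0.998, 0.056, 0.0]
contact_force: [0.6, 0.4, -2.4]
gripper_width: 0.277
```

Call:
carry_out(
  moves=[
    [[0, 0, 0], [0, 0, 0.2], 1],
    [[0, 0, 0], [0, 0, 0.2], 1],
    [[0, 0, 0], [0, 0, 0.2], 3.5],
    [[0, 0, 0], [0, 0, 0.2], 6],
    [[0, 0, 0], [0, 0, 0.2], 6.5],
  ],
)

```text
t: 30.7
eef_pos: [0.4993, -0.2275, 0.1013]
tool_rot: [-0.0, 0.998, 0.056, 0.0]
contact_force: [0.1, 0.6, -0.1]
gripper_width: 0.763
```

Call:
carry_out(
  moves=[
    [[0, 0, 0], [0, 0, 0], 6.5],
    [[0, 0, 0], [0, 0, -3], 6.5],
    [[0, 0, 0], [0, 0, -7], 6.5],
    [[0, 0, 0], [0, 0, -12], 6.5],
    [[0, 0, 0], [-3, -3, -14], 6.5],
  ],
)

```text
t: 31.32
eef_pos: [0.4687, -0.2022, 0.2443]
tool_rot: [0.001, 0.998, 0.055, 0.003]
contact_force: [-1.2, 0.1, -0.4]
gripper_width: 0.762
```

```bash
python3 - <<'E'
from h import *
import pickle
w,im,D=look("w8",["tool","stand_ring","flange_a"])
b=rect(im,w,(.505,-.215),.06,.06,6000); t=rect(im,w,(.505,-.215),.124,.06,6000)
cv2.imwrite("pics/c8.png",np.vstack([np.hstack([im[:,:280],im[:,280:]]),cv2.resize(np.hstack([t,b]),(560,280))])[:,:,::-1][:,:])
E
```

```text
31.32 tcp [ 0.4687 -0.2022  0.2443] tx [0.994 0.11  0.006]
tool 0.79 [315. 153.] 2099 291 340 128 180
stand_ring 0.68 [299. 130.] 4297 267 354 106 183
flange_a 0.62 [ 64. 120.] 4139 26 132 84 147
```

```bash
python3 -c "
import cv2;a=cv2.imread('pics/c8.png');print(a.shape);cv2.imwrite('pics/c8b.png',cv2.resize(a,(480,600)))"
```

```text
(700, 560, 3)
```

View pics/c8b.png

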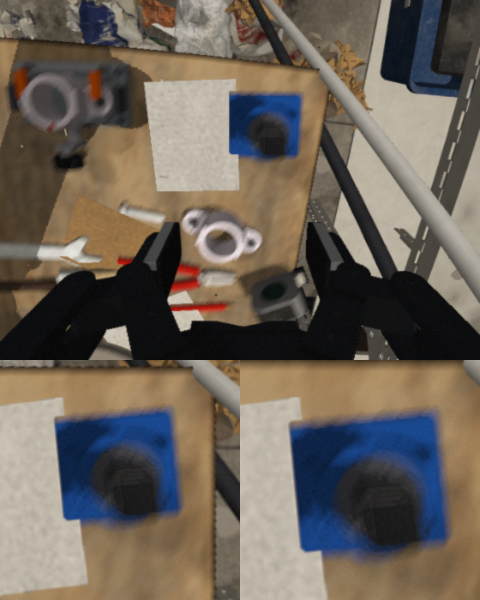

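Call:
carry_out(
  moves=[
    [[0, 0, 0], [0, -5, 0], 6.5],
    [[0, 0, 1], [-0.3, -10, 3], 6.5],
    [[0, 0, 2], [-0.6, -15, 6], 6.5],
    [[0, 0, 3.3], [-0.9, -20, 9], 6.5],
    [[0, 0, 3.3], [-0.9, -20.4, 12.5], 6.5],
  ],
)

```text
t: 32.15
eef_pos: [0.4344, 0.0041, 0.1152]
tool_rot: [-0.001, 1.0, 0.03, 0.0]
contact_force: [1.3, -0.1, 0.1]
gripper_width: 0.76
```

Call:
carry_out(
  moves=[
    [[0, 0, 0], [0, 0, 0], 6.5],
    [[0, 0, 0], [0, 0, 0], 6.5],
  ],
)

```text
t: 32.4
eef_pos: [0.435, 0.0001, 0.1167]
tool_rot: [-0.0, 1.0, 0.027, 0.0]
contact_force: [-0.1, 0.1, 0.3]
gripper_width: 0.759
```

```bash
python3 - <<'E'
from h import *
w,im,D=look("w9",["knob"])
o=bot.get_obs();print(Q(o['tool_rot']).as_matrix().round(4).tolist())
dark=(im.max(2)<60); n,l,s,c=cv2.connectedComponentsWithStats(dark.astype(np.uint8))
print([(c[i].round(1).tolist(),s[i].tolist()) for i in range(1,n) if 300<s[i][4]<20000])
print(proj([.438,-.001,.053],w),proj([.438,-.001,.036],w))
E
```

```text
32.4 tcp [4.350e-01 1.000e-04 1.167e-01] tx [0.999 0.054 0.   ]
knob 0.97 [287.  81.] 9453 195 378 26 236
[[0.9986, 0.0529, 0.002], [0.0529, -0.9986, -0.0001], [0.002, 0.0002, -1.0]]
[([507.3, 9.5], [484, 0, 49, 21, 541]), ([5.9, 145.1], [0, 64, 16, 152, 1667]), ([102.1, 143.2], [90, 64, 35, 173, 3351]), ([189.6, 97.9], [184, 72, 11, 54, 334]), ([546.6, 133.0], [537, 84, 18, 106, 355]), ([287.2, 218.8], [261, 199, 54, 38, 1634])]
[[288.23445053 225.90197536]] [[287.92373632 215.97861077]]
```

Call:
carry_out(
  moves=[
    [[0, 0, 0], [0.25, 0.15, 4], 6.5],
    [[0, 0, 0], [0.25, 0.15, 7.7], 6.5],
    [[0, 0, 0], [0.25, 0.15, 7.8], 6.5],
    [[0, 0, 0], [0.25, 0.15, 7.8], 3],
    [[0, 0, 0], [0.25, 0.15, 7.8], 1.5],
  ],
  newtons=60,
)

```text
t: 33.12
eef_pos: [0.4382, -0.0019, 0.0402]
tool_rot: [0.001, 1.0, 0.027, 0.001]
contact_force: [-5.7, 1.8, 17.3]
gripper_width: 0.376
```

Call:
carry_out(
  moves=[
    [[0, 0, 0], [0, 0, 0], 1.5],
    [[0, 0, 0], [0, 0, 0], 1.5],
    [[0, 0, 0], [0.5, 0, 0], 1.5],
    [[0, 0, 0], [1, 0, 0], 1.5],
    [[0, 0, 0], [1.5, 0, 0], 1.5],
  ],
)

```text
t: 33.75
eef_pos: [0.4517, -0.0011, 0.0403]
tool_rot: [0.001, 1.0, 0.027, 0.0]
contact_force: [-6.9, -3.0, 15.3]
gripper_width: 0.377
```

Call:
carry_out(
  moves=[
    [[0, 0, 0], [0.3, 0, 0], 1.5],
    [[0, 0, 0], [0.6, 0, 0], 1.5],
    [[0, 0, 0], [0.8, 0, 0], 1.5],
    [[0, 0, 0], [0.8, 0, 0], 1.5],
  ],
)

```text
t: 34.25
eef_pos: [0.4564, -0.0008, 0.0402]
tool_rot: [0.002, 1.0, 0.027, -0.003]
contact_force: [-16.1, -1.5, 28.4]
gripper_width: 0.376
```

Call:
carry_out(
  moves=[
    [[0, 0, 0], [-0.4, 0, 0], 6.5],
    [[0, 0, 0], [-0.4, 0, 0], 6.5],
    [[0, 0, 0], [-0.4, 0, -4], 6.5],
    [[0, 0, 0], [0, 0, -9], 8.5],
    [[0, 0, 0], [3, 0, -14], 8.5],
  ],
)

```text
t: 34.88
eef_pos: [0.4888, 0.002, 0.18]
tool_rot: [0.0, 1.0, 0.028, -0.001]
contact_force: [1.5, -0.3, -0.9]
gripper_width: 0.994
```

Call:
carry_out(
  moves=[
    [[0, 0, 0], [1, 0, 0], 8.5],
    [[0, 0, 0], [1, 0, 0], 8.5],
    [[0, 0, 0], [1, 0, 0], 8.5],
  ],
)

```text
t: 35.25
eef_pos: [0.4982, 0.0026, 0.177]
tool_rot: [0.0, 1.0, 0.028, -0.002]
contact_force: [0.1, 0.3, -0.7]
gripper_width: 0.993
```

```bash
cat > hub.py <<'E'
from h import *
def hub(im,w,c,z):
    "circles of the hub's top: bore 21, outside about 28"
    a=rect(im,w,c,z); g=cv2.GaussianBlur(cv2.cvtColor(a,cv2.COLOR_RGB2GRAY),(0,0),2)
    for r0,r1 in ((58,70),(78,90)):
        h=cv2.HoughCircles(g,cv2.HOUGH_GRADIENT,1,60,param1=60,param2=15,minRadius=r0,maxRadius=r1)
        if h is not None:
            for q in h[0][:2]: print('hub',r0,unrect(q[:2],c).round(4),round(q[2]/3,1))
def holes(im,w,c,z):
    "dark ear holes, about 10 mm, seen in the plane of the ears' top"
    a=rect(im,w,c,z); g=cv2.GaussianBlur(cv2.cvtColor(a,cv2.COLOR_RGB2GRAY),(0,0),1.5)
    m=(g<75).astype(np.uint8); n,l,s,ce=cv2.connectedComponentsWithStats(m)
    for i in range(1,n):
        p=unrect(ce[i],c); d=np.linalg.norm(p-np.array(c))
        if .035<d<.05 and 200<s[i][4]<1500: print('hole',p.round(4),s[i][4],'d',d.round(4),'yawdeg',np.degrees(np.arctan2(-(p-c)[0],(p-c)[1])).round(1))
E
python3 - <<'E'
from hub import *
o=bot.get_obs();print(Q(o['tool_rot']).as_matrix().round(4).tolist())
w,im,D=look("w10",["flange_a","fixture_c","knob"])
hub(im,w,(.51,.003),.064); holes(im,w,(.51,.003),.036)
E
```

```text
[[0.9985, 0.0551, -0.0031], [0.0551, -0.9985, -0.0001], [-0.0031, -0.0, -1.0]]
35.25 tcp [0.4982 0.0026 0.177 ] tx [ 0.998  0.055 -0.003]
flange_a 0.7 [282. 204.] 5807 218 355 144 227
fixture_c 0.88 [282. 144.] 11330 202 368 106 258
knob 0.75 [286. 138.] 5096 218 351 106 257
hub 58 [0.5078 0.0022] 21.4
hub 78 [0.5078 0.0022] 27.5
hole [ 0.5551 -0.0174] 1046 d 0.0495 yawdeg -114.3
hole [ 0.5101 -0.0402] 470 d 0.0432 yawdeg -179.8
hole [0.5049 0.0437] 646 d 0.041 yawdeg 7.1
```

View pics/w10.png

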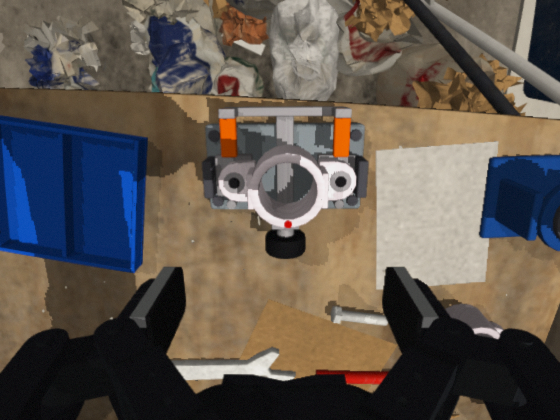

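Call:
carry_out(
  moves=[
    [[0, 0, 0], [0.5, 0.1, 3], 8.5],
    [[0, 0, 0], [1, 0.1, 6], 8.5],
    [[0, 0, 0], [1, 0.1, 9], 8.5],
    [[0, 0, 0], [1, 0.1, 11], 8.5],
    [[0, 0, 0], [1, 0.1, 11.9], 8.5],
  ],
)

```text
t: 36.08
eef_pos: [0.5088, 0.0023, 0.0581]
tool_rot: [-0.0, 1.0, 0.028, -0.001]
contact_force: [-0.4, 0.1, 0.2]
gripper_width: 0.998
```

Call:
carry_out(
  moves=[
    [[0, 0, 0], [0, 0, 0], 8.5],
    [[0, 0, 0], [0, 0, 0], 7],
    [[0, 0, 0], [0, 0, 0], 5],
    [[0, 0, 0], [0, 0, 0], 4],
    [[0, 0, 0], [0, 0, 0], 4],
  ],
  newtons=50,
)

```text
t: 36.7
eef_pos: [0.5106, 0.0021, 0.0605]
tool_rot: [0.0, 1.0, 0.027, 0.001]
contact_force: [-0.4, -0.8, 5.6]
gripper_width: 0.666
```

Call:
carry_out(
  moves=[
    [[0, 0, 0], [0, 0, -2], 4],
    [[0, 0, 0], [0, 0, -5], 4],
    [[0, 0, 0], [0, 0, -9], 4],
    [[0, 0, 0], [0, 0, -13], 4],
    [[0, 0, 0], [0, -2, -17], 4],
  ],
)

```text
t: 37.33
eef_pos: [0.5083, 0.0207, 0.2306]
tool_rot: [0.001, 1.0, 0.026, -0.0]
contact_force: [-0.1, -0.7, -3.0]
gripper_width: 0.667
```

```bash
cat > tray.py <<'E'
from h import *
from scipy.optimize import minimize
def fit(im,w,x0=(.486,.229,.1),clip=None):
    hsv=cv2.cvtColor(im,cv2.COLOR_RGB2HSV); m=cv2.inRange(hsv,(105,120,25),(125,255,255))
    uv=proj([x0[0],x0[1],.02],w)[0]; n,l,s,c=cv2.connectedComponentsWithStats(cv2.morphologyEx(m,cv2.MORPH_CLOSE,np.ones((5,5))))
    i=1+np.argmax([s[k][4] if np.hypot(*(c[k]-uv))<80 else 0 for k in range(1,n)])
    cnt=cv2.findContours((l==i).astype(np.uint8),cv2.RETR_EXTERNAL,cv2.CHAIN_APPROX_NONE)[0][0]
    H=cv2.convexHull(cnt); S=4
    def mask(h): 
        k=np.zeros((420*2,560*2),np.uint8); cv2.fillConvexPoly(k,np.round(h*2*16).astype(np.int32),1,shift=4); return k
    M=mask(H.astype(float))
    B=np.array([[sx*.101,sy*.062,z] for sx in(-1,1) for sy in(-1,1) for z in(0,.02)])
    def cost(p):
        c,s_=np.cos(p[2]),np.sin(p[2]); X=np.c_[p[0]+c*B[:,0]-s_*B[:,1],p[1]+s_*B[:,0]+c*B[:,1],B[:,2]]
        h=cv2.convexHull(proj(X,w).astype(np.float32)); return np.count_nonzero(mask(h)!=M)/4
    best=min((minimize(cost,(x0[0],x0[1],a),method='Nelder-Mead',options=dict(initial_simplex=[(x0[0],x0[1],a),(x0[0]+.01,x0[1],a),(x0[0],x0[1]+.01,a),(x0[0],x0[1],a+.1)],xatol=1e-5)) for a in x0[2:]),key=lambda r:r.fun)
    print('tray centre',best.x[:2].round(4),'yaw deg',np.degrees(best.x[2]).round(2),'cost',best.fun,'area',M.sum()/4)
    return best
E
python3 - <<'E'
from tray import *
im=cv2.imread("pics/w1.png")[:,:,::-1].copy()
w=dict(vertical_fov=62.1210029074015,cx=283.6393099455017,cy=202.7390945527359,k1=-0.06776976908780494,position=np.array([0.65393125,-0.09986611,0.53397756]),attitude=np.array([-0.69791808,0.11037999,-0.11145744,0.69878741]))
a=(np.pi/2+.1,np.pi/2-.1)
fit(im,w,(.486,.229,*a))
t=bot.camera_info("top"); fit(cv2.imread("pics/top0.png")[:,:,::-1].copy(),t,(.486,.229,*a))
E
```

```text
tray centre [0.4817 0.2337] yaw deg 83.71 cost 108.25 area 9535.5
tray centre [0.4834 0.2299] yaw deg 83.26 cost 253.75 area 3970.0
```

Call:
carry_out(
  moves=[
    [[0, 0, -10], [-0.3, -4.4, 0], 4],
    [[0, 0, -20], [-0.6, -8.8, 0], 4],
    [[0, 0, -30], [-1, -13, 0], 4],
    [[0, 0, -40], [-1.4, -17.5, 0], 4],
    [[0, 0, -50], [-1.7, -22, 0], 4],
  ],
)

```text
t: 37.95
eef_pos: [0.4792, 0.2419, 0.2296]
tool_rot: [0.0, 0.893, 0.45, 0.0]
contact_force: [0.9, 1.3, -1.5]
gripper_width: 0.664
```

Call:
carry_out(
  moves=[
    [[0, 0, -10], [0, 0, 0], 4],
    [[0, 0, -20], [0, 0, 0], 4],
    [[0, 0, -30.5], [0, 0, 0], 4],
    [[0, 0, -30.5], [0, 0, 0], 4],
    [[0, 0, -30.5], [0, 0, 0], 4],
  ],
)

```text
t: 38.58
eef_pos: [0.4796, 0.2407, 0.2294]
tool_rot: [0.0, 0.747, 0.665, -0.0]
contact_force: [-0.8, -0.1, -2.2]
gripper_width: 0.663
```

```bash
python3 - <<'E'
from tray import *
from hub import hub
w,im,D=look("w11",["flange_a","bay_1"])
o=bot.get_obs();print(Q(o['tool_rot']).as_matrix().round(4).tolist())
a=(np.pi/2+.1,np.pi/2-.1)
fit(im,w,(.482,.232,*a))
p=o['eef_pos']; hub(im,w,p[:2],p[2]+.0035)
E
```

```text
38.58 tcp [0.4796 0.2407 0.2294] tx [ 0.115  0.993 -0.   ]
flange_a 0.64 [285. 254.] 17626 172 395 206 354
bay_1 0.96 [289. 147.] 19097 220 353 77 274
[[0.1125, 0.9936, 0.0003], [0.9936, -0.1125, -0.0003], [-0.0003, 0.0004, -1.0]]
tray centre [0.4813 0.2321] yaw deg 83.53 cost 4810.5 area 19916.0
hub 58 [0.4795 0.2398] 21.6
hub 58 [0.4785 0.2611] 19.5
hub 78 [0.4795 0.2398] 27.2
```

View pics/w11.png

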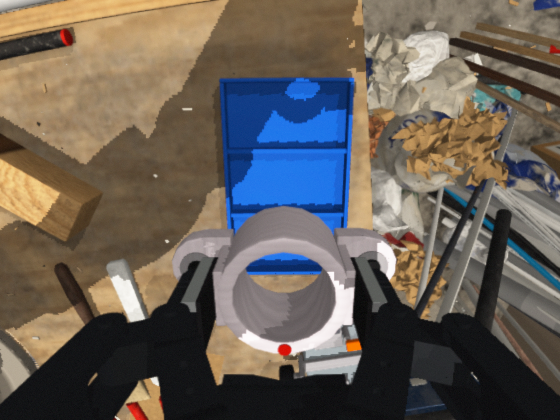

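```bash
python3 - <<'E'
from h import *
import pickle
w,im,D=pickle.load(open("pics/w11.pkl","rb"))
def unr(c,yaw): pass
# tray-aligned metric view at rim height
yaw=np.radians(83.6); C=np.array([.482,.2325]); s=3000; n=int(.22*s); k=int(.15*s)
u=(np.arange(n)/s-.11); v=(np.arange(k)/s-.075)
X,Y=np.meshgrid(u,v,indexing='ij'); c,sn=np.cos(yaw),np.sin(yaw)
P=np.c_[(C[0]+c*X-sn*Y).ravel(),(C[1]+sn*X+c*Y).ravel(),np.full(X.size,.02)]
uv=proj(P,w).astype(np.float32).reshape(n,k,2)
a=cv2.remap(im,uv[...,0],uv[...,1],cv2.INTER_CUBIC)
hsv=cv2.cvtColor(a,cv2.COLOR_RGB2HSV); m=cv2.inRange(hsv,(105,120,25),(125,255,255))>0
# outer edges: along v (tray y) for rows in far bay; far end along u
for uu in (.04,.05,.06,.07,.08,.09):
    r=np.nonzero(m[int((uu+.11)*s)])[0]; print('u',uu,'y edges mm',((r.min()/s-.075)*1e3).round(1),((r.max()/s-.075)*1e3).round(1))
for vv in (-.04,-.02,0,.02,.04):
    r=np.nonzero(m[:,int((vv+.075)*s)])[0]; print('v',vv,'far edge mm',((r.max()/s-.11)*1e3).round(1))
g=cv2.cvtColor(a,cv2.COLOR_RGB2GRAY)
cv2.imwrite("pics/r11.png",a[::-1,:,::-1])
E
```

```text
u 0.04 y edges mm -61.0 62.3
u 0.05 y edges mm -61.0 62.3
u 0.06 y edges mm -61.0 62.7
u 0.07 y edges mm -60.7 62.3
u 0.08 y edges mm -60.7 62.3
u 0.09 y edges mm -61.0 62.7
v -0.04 far edge mm 100.0
v -0.02 far edge mm 100.0
v 0 far edge mm 100.0
v 0.02 far edge mm 100.0
v 0.04 far edge mm 100.0
```

Call:
carry_out(
  moves=[
    [[0, 0, 0], [3, 0.1, 3], 4],
    [[0, 0, 0], [5.8, 0.25, 6], 4],
    [[0, 0, 0], [5.8, 0.25, 10], 4],
    [[0, 0, 0], [5.8, 0.25, 14], 4],
    [[0, 0, 0], [5.8, 0.25, 16], 4],
  ],
)

```text
t: 39.35
eef_pos: [0.4878, 0.2977, 0.0674]
tool_rot: [-0.0, 0.745, 0.667, -0.001]
contact_force: [0.0, 0.3, -1.9]
gripper_width: 0.665
```

Call:
carry_out(
  moves=[
    [[0, 0, 0], [0, 0, 0], 4],
    [[0, 0, 0], [0, 0, 0], 4],
  ],
)

```text
t: 39.6
eef_pos: [0.4894, 0.2992, 0.0709]
tool_rot: [0.0, 0.745, 0.667, 0.001]
contact_force: [0.3, 1.3, -1.7]
gripper_width: 0.665
```

```bash
python3 - <<'E'
from hub import *
w,im,D=look("w12",[])
o=bot.get_obs();print(Q(o['tool_rot']).as_matrix().round(4).tolist())
p=o['eef_pos']; hub(im,w,p[:2],p[2]+.0035)
yaw=np.radians(83.6); c,sn=np.cos(yaw),np.sin(yaw)
# far rim: tray outer far edge seen beyond the flange
hsv=cv2.cvtColor(im,cv2.COLOR_RGB2HSV); m=cv2.inRange(hsv,(105,120,25),(125,255,255))>0
n,l,s,ce=cv2.connectedComponentsWithStats(m.astype(np.uint8)); i=1+np.argmax(s[1:,4]); m=l==i
for col in (210,250,290,330,360):
    r=np.nonzero(m[:,col])[0]
    if len(r): P=at_z((col,r.min()),w,.02)[0]; d=P[:2]-[.4812,.2316]; print(col,r.min(),'u mm',(1e3*(d@[c,sn])).round(1))
for row in range(int(np.nonzero(m)[0].min())+8,int(np.nonzero(m)[0].min())+40,10):
    r=np.nonzero(m[row])[0]; q=at_z([(r.min(),row),(r.max(),row)],w,.02)[:,:2]-[.4812,.2316]; print(row,r.min(),r.max(),'v mm',(1e3*(q@[-sn,c])).round(1))
E
```

```text
39.6 tcp [0.4894 0.2992 0.0709] tx [0.111 0.994 0.002]
[[0.1112, 0.9938, 0.0024], [0.9938, -0.1112, 0.0016], [0.0018, 0.0022, -1.0]]
hub 58 [0.4884 0.2984] 20.7
hub 58 [0.466 0.311] 21.2
hub 78 [0.4887 0.298 ] 27.6
210 177 u mm 105.1
250 177 u mm 105.1
290 177 u mm 105.0
330 177 u mm 105.0
360 177 u mm 105.1
185 168 398 v mm [ 60.9 -61.1]
195 167 398 v mm [ 62.  -61.6]
205 168 397 v mm [ 62.1 -61.6]
215 169 396 v mm [ 62.1 -61.7]
```

Call:
carry_out(
  moves=[
    [[0, 0, 0], [-0.12, 0, 0.6], 4],
    [[0, 0, 0], [-0.12, 0, 1.4], 4],
    [[0, 0, 0], [-0.12, 0, 2.1], 4],
    [[0, 0, 0], [-0.12, 0, 2.6], 4],
    [[0, 0, 0], [-0.12, 0, 2.9], 4],
  ],
)

```text
t: 40.28
eef_pos: [0.4882, 0.297, 0.0405]
tool_rot: [0.0, 0.745, 0.667, -0.001]
contact_force: [-6.1, -7.1, 25.2]
gripper_width: 0.666
```

Call:
carry_out(
  moves=[
    [[0, 0, 0], [0, 0, 0.1], 4],
    [[0, 0, 0], [0, 0, 0.1], 4],
  ],
)

```text
t: 40.52
eef_pos: [0.4882, 0.2971, 0.0405]
tool_rot: [0.001, 0.745, 0.667, -0.0]
contact_force: [-5.0, -4.4, 12.4]
gripper_width: 0.662
```

Call:
carry_out(
  moves=[
    [[0, 0, 0], [0, 0, -0.05], 6.6],
    [[0, 0, 0], [0, 0, -0.05], 6.6],
    [[0, 0, 0], [0, 0, -4], 6.8],
    [[0, 0, 0], [0, 0, -10], 6.8],
    [[0, 0, 0], [0, 0, -16], 8.5],
  ],
)

```text
t: 41.15
eef_pos: [0.4883, 0.2972, 0.2008]
tool_rot: [-0.0, 0.745, 0.667, -0.0]
contact_force: [1.1, -0.2, 0.0]
gripper_width: 0.969
```

Call:
carry_out(
  moves=[
    [[0, 0, 10], [-5, -0.5, -1], 8.5],
    [[0, 0, 20], [-10, -1, -2], 8.5],
    [[0, 0, 30], [-15, -1.5, -2], 8.5],
    [[0, 0, 40], [-20, -2, -2], 8.5],
    [[0, 0, 50], [-25.4, -2.2, -2], 8.5],
  ],
)

```text
t: 41.78
eef_pos: [0.4381, 0.0459, 0.2196]
tool_rot: [0.0, 0.958, 0.287, 0.0]
contact_force: [1.7, 0.1, -0.2]
gripper_width: 0.996
```

Call:
carry_out(
  moves=[
    [[0, 0, 10], [-3.5, 3.7, 0], 8.5],
    [[0, 0, 20], [-7, 7.5, 0], 8.5],
    [[0, 0, 31], [-11, 11.3, 0], 8.5],
    [[0, 0, 42], [-15, 15, 0], 8.5],
    [[0, 0, 52.4], [-18.4, 19, 0], 8.5],
  ],
)

```text
t: 42.4
eef_pos: [0.3898, -0.2146, 0.2196]
tool_rot: [0.0, 0.986, -0.165, 0.0]
contact_force: [0.2, 0.8, 0.2]
gripper_width: 0.995
```

Call:
carry_out(
  moves=[
    [[0, 0, 0], [0, 0, 1], 8.5],
    [[0, 0, 0], [0, 0, 2], 8.5],
    [[0, 0, 0], [0, 0, 2], 8.5],
  ],
)

```text
t: 42.78
eef_pos: [0.3903, -0.2112, 0.1984]
tool_rot: [-0.001, 0.987, -0.16, -0.001]
contact_force: [0.5, 0.9, 0.7]
gripper_width: 0.996
```

```bash
python3 - <<'E'
from hub import *
w,im,D=look("w13",["flange_b"])
o=bot.get_obs();print(Q(o['tool_rot']).as_matrix().round(4).tolist())
hub(im,w,(.39,-.215),.04); holes(im,w,(.39,-.215),.012)
E
```

```text
42.77 tcp [ 0.3903 -0.2112  0.1984] tx [ 0.949 -0.315 -0.002]
[[0.9487, -0.3161, -0.0002], [-0.3161, -0.9487, 0.0004], [-0.0003, -0.0004, -1.0]]
hub 58 [ 0.3518 -0.1882] 20.8
hub 78 [ 0.3525 -0.1882] 27.5
hole [ 0.3824 -0.1718] 1282 d 0.0438 yawdeg 10.0
```

```bash
python3 - <<'E'
from hub import *
w,im,D=look("w14",["flange_c"])
for d in D["flange_c"]:
    m=d['region']; ys,xs=np.nonzero(m); print(round(float(d['score']),2),len(xs),xs.min(),xs.max(),ys.min(),ys.max())
c=(.352,-.188); hub(im,w,c,.04); holes(im,w,c,.012)
i=bot.camera_info("side"); ims=bot.read_camera("side")
for d in bot.silhouettes("flange_b","side"): print('side',round(float(d['score']),2),d['location'],at_z(d['location'],i,.02).round(3))
t=bot.camera_info("top"); imt=bot.read_camera("top")
for d in bot.silhouettes("flange_b","top"): print('top',round(float(d['score']),2),d['location'],at_z(d['location'],t,.02).round(3))
a=rect(im,w,c,.012,.08,2500); cv2.imwrite("pics/c14.png",np.hstack([cv2.resize(im,(533,400)),cv2.resize(a,(267,400)) if 0 else cv2.resize(a,(267,267)).repeat(1,0) if 0 else cv2.copyMakeBorder(cv2.resize(a,(267,267)),0,133,0,0,cv2.BORDER_CONSTANT)])[:,:,::-1])
E
```

```text
42.88 tcp [ 0.3908 -0.2117  0.1993] tx [ 0.949 -0.316 -0.   ]
hub 58 [ 0.3522 -0.1882] 21.2
hub 78 [ 0.3528 -0.1882] 27.2
hole [ 0.3631 -0.1479] 612 d 0.0416 yawdeg -15.4
hole [ 0.3402 -0.2284] 522 d 0.0421 yawdeg 163.8
side 0.85 [308.0, 187.8] [[0.485 0.303 0.02 ]]
top 0.88 [162.5, 177.3] [[0.504 0.301 0.02 ]]
```

View pics/c14.png

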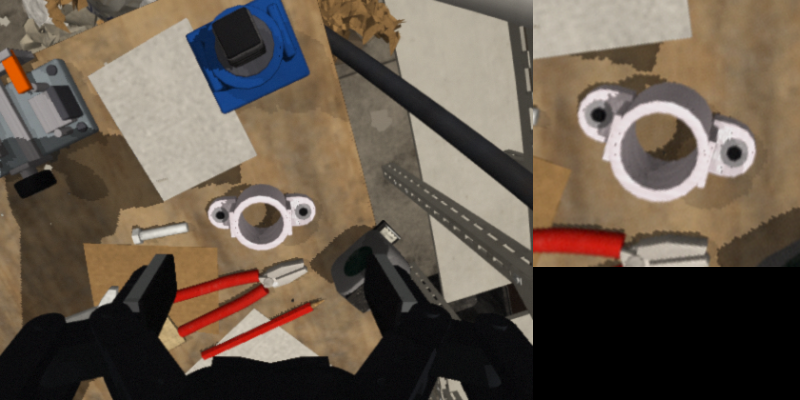

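Call:
carry_out(
  moves=[
    [[0, 0, -1], [-2, -0.5, 2], 8.5],
    [[0, 0, -2.5], [-4.5, -1, 5], 8.5],
    [[0, 0, -2.5], [-4.5, -1, 8], 8.5],
    [[0, 0, -2.5], [-4.5, -1, 9], 8.5],
    [[0, 0, -2.5], [-4.5, -1, 9], 8.5],
  ],
)

```text
t: 43.8
eef_pos: [0.3513, -0.1891, 0.1094]
tool_rot: [-0.0, 0.99, -0.14, -0.0]
contact_force: [0.4, -0.4, 0.2]
gripper_width: 0.994
```

```bash
python3 - <<'E'
from hub import *
w,im,D=look("w15",[])
o=bot.get_obs();print(o['q'].round(2),Q(o['tool_rot']).as_matrix().round(4).tolist())
c=(.352,-.188); hub(im,w,c,.04); holes(im,w,c,.012)
E
```

```text
43.8 tcp [ 0.3513 -0.1891  0.1094] tx [ 0.961 -0.277 -0.   ]
[ 0.83  0.29 -0.56  2.28  0.26  0.63 -1.77] [[0.9609, -0.277, 0.0007], [-0.277, -0.9609, -0.0001], [0.0007, -0.0001, -1.0]]
hub 58 [ 0.3525 -0.1882] 21.1
hub 78 [ 0.3518 -0.1878] 28.0
hole [ 0.3634 -0.1472] 892 d 0.0424 yawdeg -15.7
hole [ 0.3403 -0.2288] 551 d 0.0424 yawdeg 164.0
```

Call:
carry_out(
  moves=[
    [[0, 0, 0], [0, -0.1, 2], 8.5],
    [[0, 0, 0], [0, -0.1, 4], 8.5],
    [[0, 0, 0], [0, -0.1, 6], 8.5],
    [[0, 0, 0], [0, -0.1, 7.5], 8.5],
    [[0, 0, 0], [0, -0.1, 7.5], 8.5],
  ],
)

```text
t: 44.48
eef_pos: [0.3514, -0.1881, 0.0341]
tool_rot: [-0.0, 0.99, -0.14, -0.0]
contact_force: [-0.3, -0.0, 0.3]
gripper_width: 0.993
```

```bash
python3 - <<'E'
from hub import *
o=bot.get_obs();print(o['q'].round(3),Q(o['tool_rot']).as_matrix().round(4).tolist())
E
```

```text
[ 0.715  0.447 -0.441  2.322  0.438  0.449 -1.939] [[0.9609, -0.2769, -0.0007], [-0.2769, -0.9609, 0.0002], [-0.0007, -0.0, -1.0]]
```

Call:
carry_out(
  moves=[
    [[0, 0, 0], [0, 0, 0], 7],
    [[0, 0, 0], [0, 0, 0], 5],
    [[0, 0, 0], [0, 0, 0], 4],
    [[0, 0, 0], [0, 0, 0], 4],
    [[0, 0, 0], [0, 0, 0], 4],
  ],
  newtons=50,
)

```text
t: 45.1
eef_pos: [0.3519, -0.1885, 0.0353]
tool_rot: [0.0, 0.99, -0.14, 0.001]
contact_force: [-1.0, 0.1, 7.7]
gripper_width: 0.669
```

Call:
carry_out(
  moves=[
    [[0, 0, 0], [0, 0, -2], 4],
    [[0, 0, 0], [0, 0, -5], 4],
    [[0, 0, 0], [0, 0, -9], 4],
    [[0, 0, 0], [0, 0, -14], 4],
    [[0, 0, 0], [0, 0, -18], 4],
  ],
)

```text
t: 45.72
eef_pos: [0.3511, -0.188, 0.2164]
tool_rot: [0.0, 0.99, -0.14, 0.001]
contact_force: [1.1, -0.8, -1.7]
gripper_width: 0.666
```

Call:
carry_out(
  moves=[
    [[0, 0, -10], [0.5, -3.6, 0], 4],
    [[0, 0, -20], [1, -7.3, 0], 4],
    [[0, 0, -30], [1.5, -11, 0], 4],
    [[0, 0, -40], [2, -14.7, 0], 4],
    [[0, 0, -50], [2, -18.3, 0], 4],
  ],
)

```text
t: 46.35
eef_pos: [0.4213, -0.0168, 0.2146]
tool_rot: [0.0, 0.956, 0.294, 0.0]
contact_force: [0.3, 0.2, -2.4]
gripper_width: 0.669
```

Call:
carry_out(
  moves=[
    [[0, 0, -10], [3, -2.5, 0], 4],
    [[0, 0, -20], [6, -5, 0], 4],
    [[0, 0, -30], [9, -7.5, 0], 4],
    [[0, 0, -40], [12, -10, 0], 4],
    [[0, 0, -49.7], [14.6, -12.4, 0], 4],
  ],
)

```text
t: 46.98
eef_pos: [0.4732, 0.1673, 0.2145]
tool_rot: [0.0, 0.744, 0.669, -0.0]
contact_force: [1.2, 0.7, -2.7]
gripper_width: 0.666
```

Call:
carry_out(
  moves=[
    [[0, 0, 0], [0, 0, 4], 4],
    [[0, 0, 0], [0, 0, 8], 4],
    [[0, 0, 0], [0, 0, 12], 4],
    [[0, 0, 0], [0, 0, 14], 4],
    [[0, 0, 0], [0, 0, 14], 4],
  ],
)

```text
t: 47.6
eef_pos: [0.4721, 0.1657, 0.0733]
tool_rot: [-0.0, 0.745, 0.667, -0.002]
contact_force: [-0.0, -0.8, -1.8]
gripper_width: 0.663
```

```bash
python3 - <<'E'
from hub import *
w,im,D=look("w16",[])
o=bot.get_obs();print(Q(o['tool_rot']).as_matrix().round(4).tolist())
p=o['eef_pos']; hub(im,w,p[:2],p[2]+.0047)
hub(im,w,(.4884,.297),.044)
E
```

```text
47.6 tcp [0.4721 0.1657 0.0733] tx [ 0.111  0.994 -0.002]
[[0.1113, 0.9938, -0.0009], [0.9938, -0.1113, -0.0005], [-0.0005, -0.0008, -1.0]]
hub 58 [0.4724 0.1688] 21.1
hub 78 [0.4718 0.1688] 27.2
hub 58 [0.4869 0.2848] 21.2
hub 78 [0.4899 0.2968] 29.1
```

```bash
python3 - <<'E'
from hub import *
w,im,D=look("w17",["flange_b"])
p=bot.get_obs()['eef_pos']; hub(im,w,p[:2],p[2]+.0047)
yaw=np.radians(83.6); c,sn=np.cos(yaw),np.sin(yaw)
hsv=cv2.cvtColor(im,cv2.COLOR_RGB2HSV); m=cv2.inRange(hsv,(105,120,25),(125,255,255))
n,l,s,ce=cv2.connectedComponentsWithStats(cv2.morphologyEx(m,cv2.MORPH_CLOSE,np.ones((5,5)))); i=1+np.argmax(s[1:,4]); m=l==i
print(s[i])
for row in range(s[i][1]+5,s[i][1]+s[i][3],12):
    r=np.nonzero(m[row])[0]
    q=at_z([(r.min(),row),(r.max(),row)],w,.02)[:,:2]-[.4812,.2316]; print(row,r.min(),r.max(),'u',(1e3*(q@[c,sn])).round(1),'v',(1e3*(q@[-sn,c])).round(1))
for col in (260,285,310):
    r=np.nonzero(m[:,col])[0]; 
    if len(r): print(col,r.min(),(1e3*((at_z((col,r.min()),w,.02)[0][:2]-[.4812,.2316])@[c,sn])).round(1),(1e3*((at_z((col,r.min()),w,0)[0][:2]-[.4812,.2316])@[c,sn])).round(1))
# holes of flange in hand: offset
holes(im,w,tuple(p[:2]),p[2]-.0233)
# brightness profile along the tray's mid line v=0 at rim height for divider walls
u=np.arange(-.04,.1,.002); P=np.c_[.4812+c*u,.2316+sn*u,np.full(len(u),.02)]+np.array([-sn*-.03,c*-.03,0])
uv=proj(P,w); print([(int(round(1e3*a)),int(im[int(y),int(x)].sum())) for a,(x,y) in zip(u,uv) if 0<=y<420])
E
```

```text
47.65 tcp [0.4729 0.1663 0.0744] tx [ 0.111  0.994 -0.001]
flange_b 0.68 [282.  16.] 5100 176 394 0 46
flange_b 0.56 [285. 118.] 51133 156 418 0 288
hub 58 [0.4734 0.1696] 21.4
hub 58 [0.5274 0.1879] 20.2
hub 78 [0.4727 0.1692] 27.2
[  156     0   262   245 47248]
5 157 416 u [54.3 54.4] v [ 61.4 -61.5]
17 157 416 u [49. 49.] v [ 61.8 -62. ]
29 158 415 u [43.6 43.7] v [ 61.8 -62. ]
41 159 414 u [38.2 38.2] v [ 61.8 -62. ]
53 160 413 u [32.6 32.7] v [ 61.7 -62. ]
65 162 412 u [27.  27.1] v [ 61.2 -62. ]
77 162 411 u [21.4 21.4] v [ 61.7 -62. ]
89 163 410 u [15.6 15.6] v [ 61.7 -62. ]
101 164 409 u [9.8 9.8] v [ 61.8 -62.1]
113 166 408 u [3.8 3.8] v [ 61.3 -62.1]
125 167 407 u [-2.2 -2.2] v [ 61.3 -62.2]
137 168 406 u [-8.4 -8.4] v [ 61.4 -62.3]
149 169 404 u [-14.6 -14.7] v [ 61.4 -61.8]
161 170 403 u [-21. -21.] v [ 61.5 -61.9]
173 171 402 u [-27.5 -27.5] v [ 61.6 -62. ]
185 172 400 u [-34.2 -34.2] v [ 61.7 -61.6]
197 174 399 u [-41. -41.] v [ 61.2 -61.7]
209 175 398 u [-47.9 -47.9] v [ 61.4 -61.9]
221 176 397 u [-55. -55.] v [ 61.5 -62. ]
233 178 396 u [-62.2 -62.3] v [ 61.1 -62.2]
260 40 37.9 40.6
285 46 35.2 37.5
310 40 37.9 40.6
[(-40, 237), (-38, 183), (-36, 191), (-34, 241), (-32, 250), (-30, 186), (-28, 192), (-26, 258), (-24, 248), (-22, 247), (-20, 253), (-18, 251), (-16, 246), (-14, 247), (-12, 257), (-10, 254), (-8, 246), (-6, 259), (-4, 250), (-2, 257), (0, 254), (2, 252), (4, 249), (6, 246), (8, 250), (10, 256), (12, 259), (14, 257), (16, 262), (18, 263), (20, 264), (22, 203), (24, 214), (26, 207), (28, 208), (30, 141), (32, 272), (34, 264), (36, 265), (38, 255), (40, 212), (42, 215), (44, 205), (46, 223), (48, 341), (50, 610), (52, 613), (54, 517)]
```

Call:
carry_out(
  moves=[
    [[0, 0, 0], [-0.33, 0.12, 0.5], 4],
    [[0, 0, 0], [-0.33, 0.12, 1.2], 4],
    [[0, 0, 0], [-0.33, 0.12, 2], 4],
    [[0, 0, 0], [-0.33, 0.12, 2.8], 4],
    [[0, 0, 0], [-0.33, 0.12, 3.3], 4],
  ],
)

```text
t: 48.38
eef_pos: [0.4737, 0.1631, 0.0406]
tool_rot: [-0.0, 0.745, 0.667, -0.0]
contact_force: [0.1, 0.6, -3.2]
gripper_width: 0.664
```

Call:
carry_out(
  moves=[
    [[0, 0, 0], [0, 0, 0.1], 4],
    [[0, 0, 0], [0, 0, 0.2], 4],
  ],
)

```text
t: 48.62
eef_pos: [0.4741, 0.1632, 0.0394]
tool_rot: [0.0, 0.745, 0.667, 0.0]
contact_force: [-2.9, -2.6, 7.5]
gripper_width: 0.666
```

Seated on the floor. Release, rise, and check.

Call:
carry_out(
  moves=[
    [[0, 0, 0], [0, 0, 0], 6.6],
    [[0, 0, 0], [0, 0, 0], 6.6],
    [[0, 0, 0], [0, 0, -4], 6.8],
    [[0, 0, 0], [0, 0, -10], 6.8],
    [[0, 0, 0], [0, 0, -16], 8.5],
  ],
)

```text
t: 49.25
eef_pos: [0.4738, 0.1631, 0.2012]
tool_rot: [-0.0, 0.745, 0.667, -0.0]
contact_force: [1.7, -1.0, -0.3]
gripper_width: 0.979
```

Call:
carry_out(
  moves=[
    [[0, 0, 0], [-1, 0, -4], 8.5],
    [[0, 0, 0], [3, 0, -8], 8.5],
    [[0, 0, 0], [5, 0, -10], 8.5],
    [[0, 0, 0], [5, 0, -10], 8.5],
    [[0, 0, 0], [5, 0, -10], 8.5],
  ],
)

```text
t: 49.88
eef_pos: [0.4792, 0.2114, 0.2981]
tool_rot: [0.0, 0.746, 0.666, -0.001]
contact_force: [0.6, -0.5, -0.7]
gripper_width: 0.99
```

```bash
python3 - <<'E'
from hub import *
w,im,D=look("w18",["flange_b","bay_1"])
a=[.4812,.2316]; u=np.array([.1115,.9938])
for k in (-.066,.066):
    c=tuple(np.array(a)+k*u); print('bay',np.round(c,4)); hub(im,w,c,.044); holes(im,w,c,.016)
# rest of the scene, other cameras
for cam in ("top","side"):
    _,_,D=look(cam+"9",["flange_b","tool","knob","bolt_1"],cam)
    i=bot.camera_info(cam)
    for d in D["flange_b"]: print(cam,'flange',round(float(d['score']),2),at_z(d['location'],i,.02).round(3))
    for d in D["bolt_1"]: print(cam,'bolt',round(float(d['score']),2),at_z(d['location'],i,.01).round(3))
i=bot.camera_info("side")
print('tool in stand side',proj([[.4985,-.227,.125],[.4985,-.227,.066]],i).round(), 'knob home',proj([.4565,0,.036],i).round(),'out',proj([.4385,-.001,.036],i).round())
E
```

```text
49.88 tcp [0.4792 0.2114 0.2981] tx [ 0.112  0.994 -0.002]
flange_b 0.55 [299.  95.] 2476 236 332 58 113
flange_b 0.39 [284. 189.] 2573 240 328 173 227
bay_1 0.91 [282. 133.] 14280 227 340 50 225
bay [0.4738 0.166 ]
hub 58 [0.4737 0.1655] 21.0
hub 78 [0.4737 0.1655] 27.5
hub 78 [0.451  0.1752] 27.2
hole [0.5158 0.1604] 365 d 0.0424 yawdeg -97.6
hole [0.4322 0.1696] 351 d 0.0418 yawdeg 85.0
bay [0.4886 0.2972]
hub 58 [0.4881 0.2957] 20.9
hub 58 [0.5217 0.298 ] 20.9
hub 78 [0.4877 0.2944] 29.1
hole [0.5299 0.2918] 379 d 0.0417 yawdeg -97.4
hole [0.4463 0.3002] 716 d 0.0423 yawdeg 86.0
50.02 tcp [0.4793 0.2113 0.2981] tx [ 0.113  0.994 -0.002]
tool 0.74 [384. 169.] 298 373 393 159 178
50.27 tcp [0.4796 0.2124 0.2991] tx [ 0.112  0.994 -0.   ]
flange_b 0.74 [310. 190.] 452 289 329 178 196
tool 0.64 [310. 285.] 674 302 323 261 306
knob 0.94 [329. 243.] 670 286 347 225 262
bolt_1 0.66 [237. 269.] 152 231 246 259 281
side flange 0.74 [[0.49  0.292 0.02 ]]
side flange 0.21 [[0.479 0.148 0.02 ]]
side bolt 0.66 [[ 0.361 -0.08   0.01 ]]
tool in stand side [[312. 264.]
 [310. 297.]] knob home [[291. 238.]] out [[282. 238.]]
```

```bash
python3 -c "
from station import bot
print(bot.hand_in())"
```

```text
the job is handed in; nothing more can be done
None
```

The job is done and handed in at about 50 s of the 210 s allowed; no verdict was reported.

**What was done**
- **Clamping:** I pulled the knob about 18 mm out to its stop.
- **Deburring:** I took the tool and ran the blade once clockwise round the bore edge, starting and ending at the red dot.
- **Putting back:** I returned the tool to its stand and pushed the knob home until it stopped (about 18 mm back, 16 N).
- **Flanges:** The flange from the fixture is in the tray's +y outer compartment. I found only one other flange on the table. It had been knocked about 45 mm and was found again, and it now lies in the -y outer compartment.

**Last checks**
- **Flange positions:** The last pictures put both hubs within about 3 mm of their compartment centres and lengthwise within about 1 to 2°. The gripper height showed both resting on the tray floor. One of the two circle fits on the +y hub was poor (radius 29 mm where the others gave about 27.5 mm).
- **Tool and knob:** The side camera showed the tool upright in its stand and the knob home.
- **Bolt:** It looked unmoved in the side camera. The top camera did not report it in the last check.

**Checks that were weak or disagreed**
- **Blade pressure:** Readings were lower than the 2 to 5 N aimed for, mostly 0.8 to 2 N, and 2.7 N at the closing dot. The flange was probably shifting in its play.
- **Two light spots:** The reading half-way round was only about 0.8 N. At two thirds round it was 0.5 N at first, so I pressed 2 mm further out and got 2 N before going on.
- **Not confirmed:** I had no direct reading of the contact force between blade and flange.

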